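Tighten a slotted clamp screw with a flat driver

ROBOT

A 6-joint arm with a two-finger parallel gripper is mounted at the origin on a cart in front of the work surface, level with it; the furniture and walls round the work are solid. World frame = base frame: x ahead of the robot, y to its left, z up, the work surface at z = 0. Lengths are in m, angles in rad, forces in N, time in s.
With the tool pointing down it reaches from about 0.225 to 0.875 m from the base axis. Payload 3.4 kg.
Tool frame: the origin (TCP) lies at the very end of the fingers, on their centre line; the grasp point (between the pads) lies behind it (manip.grasp_offset is the z of the grasp point in the tool frame, in m); z points along the fingers, y is the line along which they close (so a half turn about z gives the same grasp; the last joint's range is limited). The gripper opens to 85 mm and grips with 20 to 120 N. Pads are 22 mm wide; open, the fingers measure 114 mm over their backs; the gripper's body (76 mm by 85 mm) begins 54 mm behind the grasp point. The pads swing forward as they close: fully open they stand 13 mm farther back than shut.
Start: joints at [1.14, 0.276, 1.505, -0, 1.361, -0.121], TCP at [0.175, 0.548, 0.231] pointing down, gripper open.
Joint ranges: [-2.89, 2.89], [-0.75, 2.08], [0.22, 2.7], [-1.18, 4.32], [0.11, 2.71], [-2.7, 2.7]. Speed limits (rad/s): [2.57, 2.57, 3.14, 3.14, 3.14, 3.14].

INTERFACE

Orientations are given as a unit quaternion [w, x, y, z].
In Python, from rig import manip gives the robot as it stands.
- The arm moves only by the shell command python3 -m pendant 'ROWS' [FORCE]. ROWS is JSON, a list of rows, each an object of numbers: "dx", "dy", "dz": the shift along the tool's x, y, z in m; "rx", "ry", "rz": the turn, a rotation vector about the tool's x, y, z in degrees; "hand": the finger opening in m, from 0 to 0.0854. In form: [{"dx": .., "dy": .., "dz": .., "rx": .., "ry": .., "rz": .., "hand": ..}, ...]. A call has 1 to 12 rows; each row shifts and turns the commanded pose from where the row before left it, along the tool's axes as they then stand; what a row does not reach is not made up. A row lasts 1/12 s, in which the tool goes at most 41.7 mm and 7.16 degrees, less where a joint would pass 70% of its speed; a pose out of reach is approached as far as the arm can. A call is refused whole if a number of a shift passes 0.0417 or a number of a turn 7.16, either way. A call with a gripper value outside its range is refused whole. The fingers move at their own pace and stop on an object; FORCE is the grip in N (left out, the last holds). Time passes only in rows, so rows that do not move let the fingers close. It gives the time, the measured TCP pose, the force, the opening and the grip force at its end, in the units of the state.
- manip.get_state(): the state, without advancing time (a new reading comes with each control period).
- manip.get_image(name): name is "side" or "top" or "wrist"; returns a dict with "frame" (400x640x3 uint8, red, green, blue), "fx", "fy", "cx", "cy" (pixels), "position" and "attitude" of the camera in the world; the wrist camera has in their place "mount" (4x4, takes a point from camera to tool coordinates, whose origin is the TCP and whose axes are the flange's). Camera axes: x right, y up, looking along -z (the intrinsics and any distortion apply to the point x, -y, -z); pixel columns grow to the right and rows downward; lengths in m; the calibration is good to about 2 mm. A picture is of the moment at which its call begins: read the wrist's pose just before it. There is no depth.
- manip.sign_off(): hands the job in; it is judged then, once.
The state is a dict: "clock": time; "qpos": joint angles; "qd": joint speeds; "effort": joint torques, N m; "position": TCP position; "ee_rot": TCP orientation; "contact_force": force on the tool from outside, world axes, zero at the start; "moment": the same for the moment, N m; "width": finger opening in m; "gripper_force": force on a finger pad.
Only numpy, scipy, OpenCV 4.12 (cv2) and the standard library are available. Lean on these libraries where they do the work, as an engineer would, in place of code of your own. Each camera call takes 0.05 s, during which the arm holds its last target. There are 200 camera calls.

TASK

Clamp the gauge block in the small fixture: take the flat driver from its stand, seat its blade in the slot of the fixture's screw and, with the blade kept in the slot, turn the screw gently clockwise until the jaw grips the block firmly against the end stop, without overtightening it. Then put the driver back upright in its stand and let go.

Things in the scene. Friction and masses are not known exactly. Their poses are not given: they have to be found in the camera images.
- fixture: clamping fixture, fixed to the bench: dark steel plate 80 (x) x 160 (y) x 12 mm with, along its +y, an aluminium housing with the slotted screw upright in its top (44 mm high), a steel jaw, the gauge block and an end stop. A dark collar ring round the screw head (36 mm outside, 27 inside) ends 0.5 mm below the head's top; nothing on it stands higher. Origin under the plate.
- slot (a point): middle of the slot's mouth in the screw head: on the screw's vertical axis, at the head's top face, 50.5 mm above the bench; x axis along the slot (either way round is the same), z up. The steel head is 24 mm across; the slot is 4 mm wide, 5 mm deep, 24 mm long, open at both ends; the blade has some 0.2 rad of play in it either way. The head does not rise or sink as it turns.
- screw (a joint): turn of the screw, rad, clockwise from above; starts at 0.05 to 0.3. Friction about 0.09 N m; stays where left. Each rad drives the jaw 4 mm: it pushes the block up to the stop, then grips it, 0.3 to 1.1 rad after the start. The grip then climbs to 15 N in about 0.1 rad, 35 N in 0.15 rad; the torque rises 0.004 N m per newton, half that at standstill (0.04 is right).
- jaw: steel jaw 38 x 10 x 20 mm that slides along the fixture's +y; origin at the foot of its gripping face
- block: loose steel gauge block 35 (x) x 15 (y) x 22 mm standing on the fixture's plate between jaw and end stop, with a few mm of play; origin under its centre. 5 to 25 N of jaw force hold it firmly; over 40 N is overtightened. Keep the driver's press on the screw to about 5 N, never over 15.
- driver: stubby flat driver, about 0.12 kg, 116 mm long, upright in its stand: black square handle 26 x 26 mm with flat sides, from 50 to 112 mm above the blade tip (and a 4 mm cap); steel shank of 8 mm; flat blade 14 mm wide (x), 2.4 mm thick (y), 14 mm long. Origin at the middle of the tip, z up the shaft; handle sides square to x and y.
- handle_mid (a point): middle of the driver's handle, 81 mm above the blade tip; the place to grip it from above
- stand: wooden stand, a fixed block 80 x 80 x 60 mm with a 19 mm square chamfered hole in the middle of its top, right through; the driver hangs in it by its handle's shoulder, blade tip 10 mm above the bench. Origin under its centre. Between stand and fixture, at the back, a slim camera stand rises about 0.2 m: pass in front of it.
Mind the look-alikes: they are no part of the job. There is more than one size of the driver; the one meant has the size given above.

How it is judged:
By the outcome, as a careful person would: the job done as asked, in the order asked, and still so for the second after the job is handed in, with the robot touching nothing.
It also fails if it takes over 72 s, if anything falls off the work surface, if the arm or the gripper's body presses on something with over 40 N, if the wrist force passes 120 N, or if a joint passes its speed limit or range.

## Working session

There is one attempt and no reset: what is moved stays moved. The work goes in short steps, Python scripts to look and compute and a shell command to move; the robot and the scene stay as the last step left them, time stands still between calls to the robot, and variables do not carry over. Pictures are saved under pics/ and viewed, at most 10 in all, crops included, and the job is handed in when it is done.

```bash
ls; mkdir -p pics
cat > h.py <<'E'
import numpy as np,cv2,json
from rig import manip
from scipy.spatial.transform import Rotation as R
def rq(q): q=np.array(q); return R.from_quat([q[1],q[2],q[3],q[0]])
def save(d,fn):
    cv2.imwrite(fn,d["frame"][:,:,::-1])
E
python3 - <<'E'
from h import *
print(manip.get_state(), manip.grasp_offset)
import pickle
for n in ("side","top","wrist"):
    d=manip.get_image(n); save(d,f"pics/{n}0.png"); pickle.dump(d,open(f"{n}0.pkl","wb"))
    print(n,{k:np.array(v).round(4).tolist() for k,v in d.items() if k!="frame"})
E
```

```text
pics
{'clock': 0.0, 'qpos': array([ 1.14000451e+00,  2.76592506e-01,  1.50619803e+00,  8.82486283e-06,
        1.36066566e+00, -1.21009175e-01]), 'qd': array([ 0.00095218, -0.00074351,  0.00048464, -0.00081508,  0.00049395,
        0.00153296]), 'effort': array([-2.43928853e-04, -4.16773152e+01, -2.45808667e+01,  2.22140829e-04,
        1.06231787e-02,  6.18913901e-06]), 'position': array([0.17506582, 0.54712499, 0.23041526]), 'ee_rot': array([-2.57979379e-04,  1.54273568e-01,  9.88027731e-01, -8.95360069e-04]), 'contact_force': array([-0.02361214,  0.66044518, -0.23234409]), 'moment': array([ 0.00166787, -0.02371979, -0.03597634]), 'gripper_force': 0.0, 'width': 0.08568423258600114} -0.0187
side {'fx': 422.542, 'fy': 422.542, 'cx': 318.7857, 'cy': 194.9687, 'position': [0.4625, -0.9053, 0.579], 'attitude': [0.8642, 0.5026, -0.0057, -0.0233]}
top {'fx': 462.9592, 'fy': 462.9592, 'cx': 318.4188, 'cy': 205.8901, 'position': [0.2895, -0.0289, 1.1008], 'attitude': [0.7293, 0.0791, -0.072, -0.6758]}
wrist {'fx': 299.1497, 'fy': 299.1497, 'cx': 320.1069, 'cy': 198.6573, 'mount': [[-0.0008, 0.9501, 0.3118, 0.079], [1.0, 0.0005, 0.001, 0.0007], [0.0008, 0.3118, -0.9501, -0.1419], [0.0, 0.0, 0.0, 1.0]]}
```

View pics/side0.png

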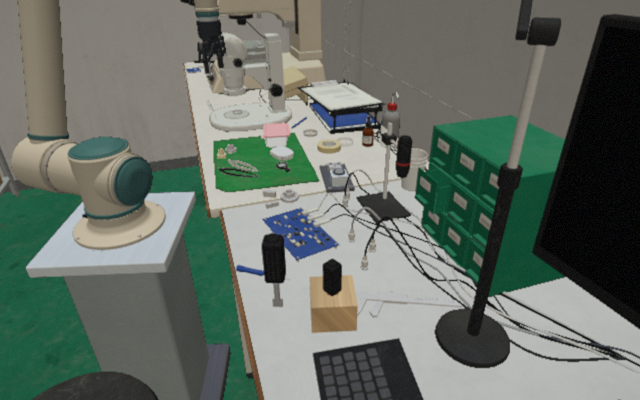

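View pics/top0.png

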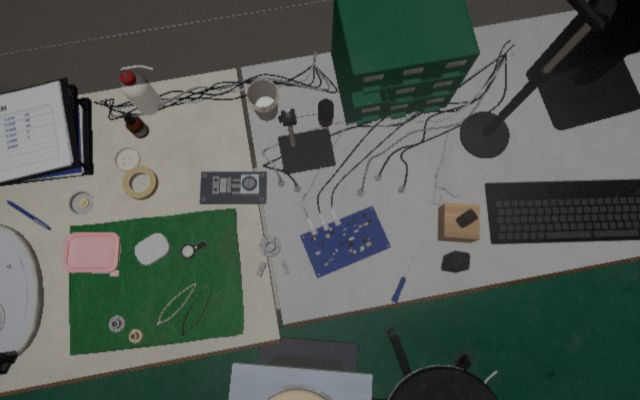

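The side view shows a black driver in the wooden stand at (332,277). There is a larger black driver free-standing at (273,258) and another at (403,155). In the top view they are at (467,218), (456,262) and (326,112), and the fixture is at (233,188). The driver in the wooden stand fits, and I'll confirm its size with measurements and enlarged crops.

```bash
cat >> h.py <<'E'
def ray(d,u,v):
    c=np.array([(u-d["cx"])/d["fx"],-(v-d["cy"])/d["fy"],-1.])
    return np.array(d["position"]),rq(d["attitude"]).apply(c)
def at(d,u,v,z):
    p,r=ray(d,u,v); return p+r*(z-p[2])/r[2]
def proj(d,P):
    c=rq(d["attitude"]).inv().apply(np.atleast_2d(P)-np.array(d["position"]))
    return np.c_[d["cx"]+d["fx"]*c[:,0]/-c[:,2],d["cy"]-d["fy"]*c[:,1]/-c[:,2]]
E
python3 - <<'E'
from h import *
import pickle
t=pickle.load(open("top0.pkl","rb")); s=pickle.load(open("side0.pkl","rb"))
print("stand top centre",at(t,459,222,.06)); print("handle top",at(t,467,218,.126), at(s,332,266,.126))
print("fixture",at(t,233,188,.012),"screw",at(t,249,183,.05))
print("big", at(t,456,257,.1),at(s,273,240,.15)); print("cam stand",at(t,306,150,0))
print("plate ends",at(t,201,189,.012),at(t,266,188,.012))
f=t["frame"]
a=cv2.resize(f[190:285,420:520],None,fx=4,fy=4,interpolation=cv2.INTER_CUBIC)
b=cv2.resize(f[160:215,190:280],None,fx=4.4,fy=4.4,interpolation=cv2.INTER_CUBIC)
h=max(a.shape[0],b.shape[0]); im=np.zeros((h,a.shape[1]+b.shape[1],3),np.uint8)
im[:a.shape[0],:a.shape[1]]=a; im[:b.shape[0],a.shape[1]:]=b
cv2.imwrite("pics/crop1.png",im[:,:,::-1]); print(im.shape)
E
```

```text
stand top centre [ 0.50214015 -0.33251352  0.06      ]
handle top [ 0.49867501 -0.33022952  0.126     ] [ 0.5039134  -0.35151538  0.126     ]
fixture [0.55433847 0.20135287 0.012     ] screw [0.55999456 0.15722888 0.05      ]
big [ 0.41656173 -0.31529976  0.1       ] [ 0.40486511 -0.30435229  0.15      ]
cam stand [0.66852836 0.03321738 0.        ]
plate ends [0.54596096 0.278542   0.012     ] [0.56041071 0.12143669 0.012     ]
(380, 796, 3)
```

View pics/crop1.png

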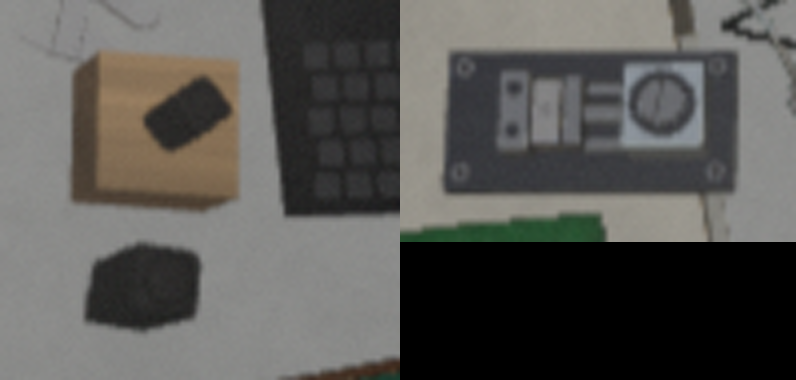

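The upright driver in the stand has a small square handle. The one at (456,262) is clearly bigger and has no stand. In the fixture crop, the screw is at about (660,100), with its slot close to the image vertical. Next I'll take a wrist look at the fixture, then at the stand.

```bash
cat >> h.py <<'E'
def plan(x,y,z,yaw=None):
    s=manip.get_state(); r=rq(s["ee_rot"]); p=s["position"]
    d=r.inv().apply(np.array([x,y,z])-p); a=r.as_matrix()
    yx=np.degrees(np.arctan2(a[1,0],a[0,0]))
    print("clk",round(s["clock"],2),"pos",p.round(4),"yaw",yx.round(2),"down",a[:,2].round(4),"q",s["qpos"].round(2))
    print("tool shift mm",(d*1000).round(1),"rz",None if yaw is None else -((yaw-yx+180)%360-180), "then",None if yaw is None else (R.from_euler("z",-(yaw-yx),degrees=True).inv().apply(d)*1000).round(1))
def wcam(n=1):
    s=manip.get_state(); d=manip.get_image("wrist")
    M=np.array(d["mount"]); r=rq(s["ee_rot"])
    d["position"]=s["position"]+r.apply(M[:3,3]); q=(r*R.from_matrix(M[:3,:3])).as_quat(); d["attitude"]=[q[3],*q[:3]]
    return d
E
python3 -c "
from h import *
plan(.54,.16,.25)"
```

```text
clk 0.15 pos [0.1751 0.5473 0.2306] yaw 162.25 down [-6.0e-04 -1.3e-03 -1.0e+00] q [ 1.14  0.28  1.51  0.    1.36 -0.12]
tool shift mm [-465.6 -257.6  -19.1] rz None then None
```

```bash
python3 -m pendant '[{"dx":-0.02,"dy":-0.011,"dz":-0.01},{"dx":-0.036,"dy":-0.02,"dz":-0.01},{"dx":-0.036,"dy":-0.02},{"dx":-0.036,"dy":-0.02},{"dx":-0.036,"dy":-0.02},{"dx":-0.036,"dy":-0.02},{"dx":-0.036,"dy":-0.02},{"dx":-0.036,"dy":-0.02},{"dx":-0.036,"dy":-0.02},{"dx":-0.036,"dy":-0.02},{"dx":-0.036,"dy":-0.02},{"dx":-0.036,"dy":-0.02}]'; python3 -m pendant '[{"dx":-0.03,"dy":-0.016},{"dx":-0.02,"dy":-0.01},{},{},{}]'
python3 - <<'E'
from h import *
import pickle
plan(.54,.16,.25)
d=wcam(); pickle.dump(d,open("w1.pkl","wb")); save(d,"pics/w1.png")
plan(.49,-.33,.25)
E
```

```text
clk 0.15 pos [0.1751 0.5473 0.2306] yaw 162.25 down [-6.0e-04 -1.3e-03 -1.0e+00] q [ 1.14  0.28  1.51  0.    1.36 -0.12]
tool shift mm [-465.6 -257.6  -19.1] rz None then None
clk 0.2 pos [0.1752 0.5474 0.2308] yaw 162.25 down [-4.e-04 -1.e-03 -1.e+00] q [ 1.14  0.28  1.51 -0.    1.36 -0.12]
tool shift mm [-567.3 -739.6  -18.5] rz None then Noneinvalid input
invalid input
```

View pics/w1.png

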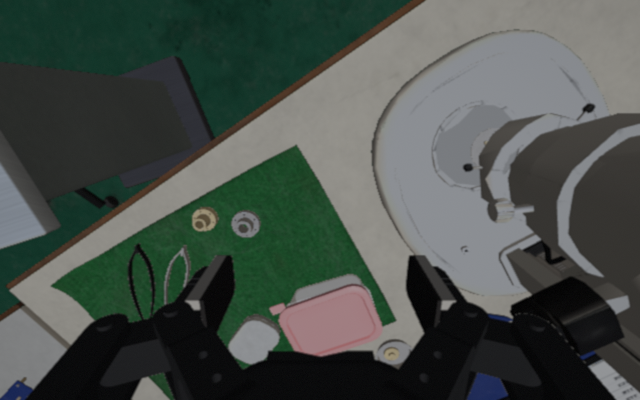

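The rows were refused, so the arm hasn't moved and the picture only shows the green mat. I'll test the row format with every key included.

```bash
python3 -m pendant '[{"dx":-0.02,"dy":-0.011,"dz":-0.01,"rx":0,"ry":0,"rz":0,"hand":0.085}]'; python3 -m pendant '[{"dx":-0.03,"dy":-0.016,"dz":-0.01,"hand":0.085}]';python3 -m pendant '[{"dx":-0.036,"dy":-0.02,"dz":0,"rx":0,"ry":0,"rz":0}]'
```

```text
clock: 0.28
position: [0.1887, 0.532, 0.2391]
ee_rot: [-0.002, 0.153, 0.988, -0.001]
contact_force: [0.1, -0.0, 0.4]
width: 0.0848
gripper_force: 0.0invalid input
invalid input
```

```bash
python3 -m pendant '[{"dx":-0.03,"dy":-0.016,"dz":-0.01,"rx":0,"ry":0,"rz":0,"hand":0.085},{"dx":-0.036,"dy":-0.02,"dz":0,"rx":0,"ry":0,"rz":0,"hand":0.085},{"dx":-0.036,"dy":-0.02,"dz":0,"rx":0,"ry":0,"rz":0,"hand":0.085},{"dx":-0.036,"dy":-0.02,"dz":0,"rx":0,"ry":0,"rz":0,"hand":0.085},{"dx":-0.036,"dy":-0.02,"dz":0,"rx":0,"ry":0,"rz":0,"hand":0.085},{"dx":-0.036,"dy":-0.02,"dz":0,"rx":0,"ry":0,"rz":0,"hand":0.085},{"dx":-0.036,"dy":-0.02,"dz":0,"rx":0,"ry":0,"rz":0,"hand":0.085},{"dx":-0.036,"dy":-0.02,"dz":0,"rx":0,"ry":0,"rz":0,"hand":0.085},{"dx":-0.036,"dy":-0.02,"dz":0,"rx":0,"ry":0,"rz":0,"hand":0.085},{"dx":-0.036,"dy":-0.02,"dz":0,"rx":0,"ry":0,"rz":0,"hand":0.085},{"dx":-0.036,"dy":-0.02,"dz":0,"rx":0,"ry":0,"rz":0,"hand":0.085},{"dx":-0.036,"dy":-0.02,"dz":0,"rx":0,"ry":0,"rz":0,"hand":0.085}]'; python3 -m pendant '[{"dx":-0.02,"dy":-0.015,"dz":0,"rx":0,"ry":0,"rz":0,"hand":0.085},{"dx":0,"dy":0,"dz":0,"rx":0,"ry":0,"rz":0,"hand":0.085},{"dx":0,"dy":0,"dz":0,"rx":0,"ry":0,"rz":0,"hand":0.085},{"dx":0,"dy":0,"dz":0,"rx":0,"ry":0,"rz":0,"hand":0.085}]'
python3 - <<'E'
from h import *
import pickle
plan(.54,.16,.25)
d=wcam(); pickle.dump(d,open("w1.pkl","wb")); save(d,"pics/w2.png")
plan(.49,-.33,.25)
E
```

```text
clock: 1.28
position: [0.5257, 0.1746, 0.2512]
ee_rot: [-0.0, 0.154, 0.988, 0.0]
contact_force: [0.7, 1.6, -0.3]
width: 0.0848
gripper_force: 0.0
clock: 1.62
position: [0.5386, 0.1563, 0.251]
ee_rot: [-0.001, 0.154, 0.988, 0.0]
contact_force: [0.1, 0.1, 0.2]
width: 0.0849
gripper_force: 0.0
clk 1.62 pos [0.5386 0.1563 0.251 ] yaw 162.23 down [-1.3e-03  6.0e-04 -1.0e+00] q [ 0.16  0.24  1.5   0.    1.4  -1.1 ]
tool shift mm [-0.2  3.9  1. ] rz None then None
clk 1.67 pos [0.5384 0.1568 0.2511] yaw 162.29 down [-1.e-03  6.e-04 -1.e+00] q [ 0.16  0.24  1.5   0.    1.4  -1.1 ]
tool shift mm [-102.  -478.4    0.9] rz None then None
```

View pics/w2.png

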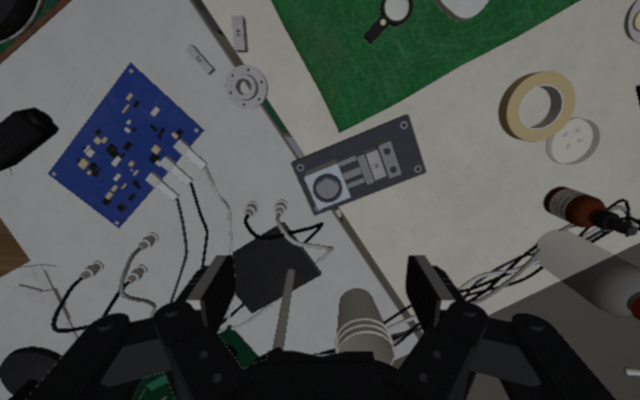

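The fixture's screw head is at about (327,187) in the wrist picture, next to the gauge block at (376,163). I'll now move over the stand.

```bash
python3 -m pendant '[{"dx":-0.006,"dy":-0.025,"dz":0,"rx":0,"ry":0,"rz":0,"hand":0.085},{"dx":-0.008,"dy":-0.04,"dz":0,"rx":0,"ry":0,"rz":0,"hand":0.085},{"dx":-0.008,"dy":-0.04,"dz":0,"rx":0,"ry":0,"rz":0,"hand":0.085},{"dx":-0.008,"dy":-0.04,"dz":0,"rx":0,"ry":0,"rz":0,"hand":0.085},{"dx":-0.008,"dy":-0.04,"dz":0,"rx":0,"ry":0,"rz":0,"hand":0.085},{"dx":-0.008,"dy":-0.04,"dz":0,"rx":0,"ry":0,"rz":0,"hand":0.085},{"dx":-0.008,"dy":-0.04,"dz":0,"rx":0,"ry":0,"rz":0,"hand":0.085},{"dx":-0.008,"dy":-0.04,"dz":0,"rx":0,"ry":0,"rz":0,"hand":0.085},{"dx":-0.008,"dy":-0.04,"dz":0,"rx":0,"ry":0,"rz":0,"hand":0.085},{"dx":-0.008,"dy":-0.04,"dz":0,"rx":0,"ry":0,"rz":0,"hand":0.085},{"dx":-0.008,"dy":-0.04,"dz":0,"rx":0,"ry":0,"rz":0,"hand":0.085},{"dx":-0.008,"dy":-0.04,"dz":0,"rx":0,"ry":0,"rz":0,"hand":0.085}]'; python3 -m pendant '[{"dx":-0.008,"dy":-0.015,"dz":0,"rx":0,"ry":0,"rz":0,"hand":0.085},{"dx":0,"dy":0,"dz":0,"rx":0,"ry":0,"rz":0,"hand":0.085},{"dx":0,"dy":0,"dz":0,"rx":0,"ry":0,"rz":0,"hand":0.085},{"dx":0,"dy":0,"dz":0,"rx":0,"ry":0,"rz":0,"hand":0.085}]'
python3 - <<'E'
from h import *
import pickle
plan(.49,-.33,.25)
d=wcam(); pickle.dump(d,open("w3.pkl","wb"))
u,v=proj(d,[[.502,-.333,.09]])[0].astype(int); print(u,v)
x0,y0=max(u-80,0),max(v-70,0)
print(x0,y0)
cv2.imwrite("pics/w3.png",cv2.resize(d["frame"][y0:y0+140,x0:x0+160],None,fx=4,fy=4,interpolation=cv2.INTER_CUBIC)[:,:,::-1])
w=pickle.load(open("w1.pkl","rb")); print("screw",at(w,327,187,.05))
E
```

```text
clock: 2.67
position: [0.4869, -0.3155, 0.2517]
ee_rot: [0.0, 0.153, 0.988, 0.0]
contact_force: [0.5, -0.8, -0.4]
width: 0.085
gripper_force: 0.0
clock: 3.0
position: [0.4902, -0.3301, 0.2513]
ee_rot: [-0.0, 0.153, 0.988, 0.001]
contact_force: [-0.9, -0.3, 0.1]
width: 0.0848
gripper_force: 0.0
clk 3.0 pos [ 0.4902 -0.3301  0.2513] yaw 162.35 down [-2.0e-04  1.5e-03 -1.0e+00] q [-0.71  0.29  1.43  0.    1.42 -1.97]
tool shift mm [ 0.2 -0.   1.3] rz None then None
320 191
240 121
screw [0.5589702  0.15878556 0.05      ]
```

View pics/w3.png

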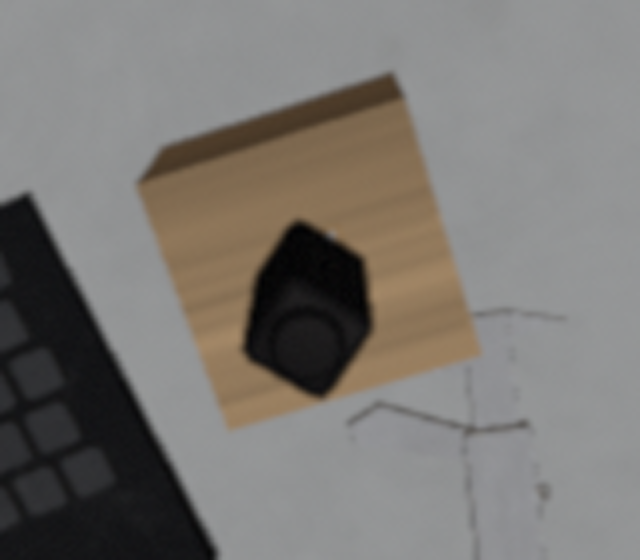

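The crop shows the stand's top corners at (138,182), (403,97), (480,353) and (230,430). The driver's square handle top has corners at (247,350), (322,396) and (372,327), with a round cap at about (309,343). I'll work out the pose and check the sizes.

Run:
```python
from h import *
import pickle
d=pickle.load(open("w3.pkl","rb"))
g=lambda u,v,z: at(d,240+(u+.5)/4-.5,121+(v+.5)/4-.5,z)
S=np.array([g(*c,.06) for c in [(138,182),(403,97),(480,353),(230,430)]])
print(S.round(4),S.mean(0),np.linalg.norm(np.diff(S,axis=0),axis=1)); e=S[1]-S[0]; print("stand yaw",np.degrees(np.arctan2(e[1],e[0])))
H=np.array([g(*c,.122) for c in [(247,350),(322,396),(372,327)]])
print(H.round(4),np.linalg.norm(np.diff(H,axis=0),axis=1),"centre",(H[0]+H[2])/2)
for e in np.diff(H,axis=0): print(np.degrees(np.arctan2(e[1],e[0]))%90)
# shoulder (bottom) corners at z=.06: top (300,220)
print("cap",g(309,343,.126))
B=np.array([g(*c,.06) for c in [(300,220),(362,257)]]);print(B,np.linalg.norm(B[0]-B[1]))
# lower edge from tracing image
```

```text
[[ 0.4664 -0.3765  0.06  ]
 [ 0.4663 -0.2983  0.06  ]
 [ 0.5456 -0.2979  0.06  ]
 [ 0.5465 -0.3766  0.06  ]] [ 0.50619825 -0.33731567  0.06      ] [0.07822553 0.07926209 0.07870121]
stand yaw 90.09495300773006
[[ 0.5035 -0.3527  0.122 ]
 [ 0.5204 -0.3391  0.122 ]
 [ 0.507  -0.3223  0.122 ]] [0.02166837 0.02145135] centre [ 0.50526123 -0.33745941  0.122     ]
38.85318934790209
38.36966559745895
cap [ 0.50497804 -0.33740403  0.126     ]
[[ 0.49086572 -0.3362255   0.06      ]
 [ 0.50673492 -0.32256382  0.06      ]] 0.020939745929236444
```

The handle's height matches (shoulder at 60 mm, top at 122 mm), but its corner-to-corner width reads about 21.5 mm instead of 26. The candidates are side (332,277) in the stand, side (273,258) free-standing and side (403,155) at the back. I'll triangulate their sizes and view one enlarged crop.

Run:
```python
from h import *
import pickle
t=pickle.load(open("top0.pkl","rb")); s=pickle.load(open("side0.pkl","rb"))
def tri(a,b):
    p,r=ray(t,*a);q,w=ray(s,*b); A=np.c_[r,-w]; k=np.linalg.lstsq(A,q-p,rcond=None)[0]; return p+k[0]*r,q+k[1]*w
print("big top",tri((456,257),(274,238))); print("back",tri((326,104),(403,139)))
d=pickle.load(open("w3.pkl","rb"))["frame"]; f=s["frame"]
k=lambda a,z:cv2.resize(a,None,fx=z,fy=z,interpolation=cv2.INTER_CUBIC)
a=k(f[225:345,230:370],4.0); b=k(f[125:215,380:440],4.0)
im=np.zeros((480,800,3),np.uint8); im[:480,:560]=a; im[:360,560:]=b
cv2.imwrite("pics/cand.png",im[:,:,::-1])
```

```text
big top (array([ 0.40996011, -0.30041627,  0.15200884]), array([ 0.40655029, -0.30093324,  0.15172396]))
back (array([ 0.69798942, -0.01173281,  0.21223026]), array([ 0.69151237, -0.01130141,  0.20926116]))
```

View pics/cand.png

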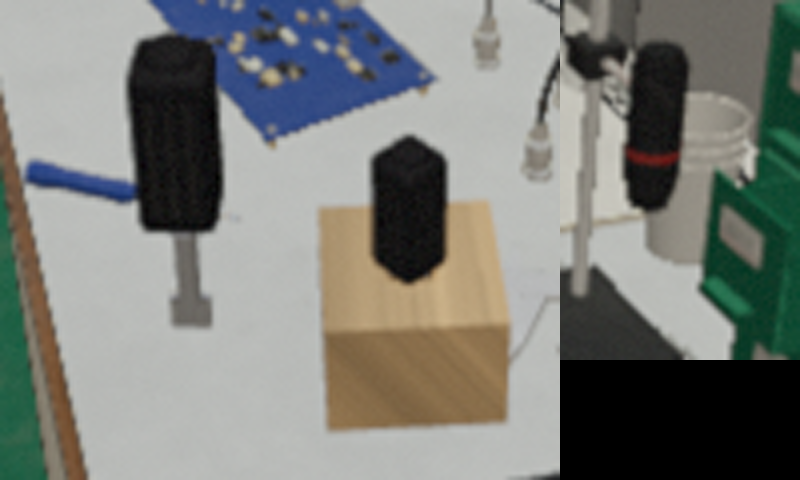

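The free-standing driver is about 152 mm tall with a handle about 40 mm wide, so it's a decoy. The object at the back is a camera on its pole at (0.70,-0.01). The one in the stand, 112 mm to its handle top and roughly 26 mm square with bevels, is the right driver, and its blade hangs in the correct stand. I'll rotate and align over it.

```bash
python3 -m pendant '[{"dx":0,"dy":0,"dz":0,"rx":0,"ry":0,"rz":6.75,"hand":0.085},{"dx":0,"dy":0,"dz":0,"rx":0,"ry":0,"rz":6.75,"hand":0.085},{"dx":0,"dy":0,"dz":0,"rx":0,"ry":0,"rz":6.75,"hand":0.085},{"dx":0,"dy":0,"dz":0,"rx":0,"ry":0,"rz":6.75,"hand":0.085},{"dx":0,"dy":0,"dz":0,"rx":0,"ry":0,"rz":6.75,"hand":0.085},{"dx":0,"dy":0,"dz":0.03,"rx":0,"ry":0,"rz":0,"hand":0.085},{"dx":0,"dy":0,"dz":0.03,"rx":0,"ry":0,"rz":0,"hand":0.085},{"dx":0,"dy":0,"dz":0,"rx":0,"ry":0,"rz":0,"hand":0.085},{"dx":0,"dy":0,"dz":0,"rx":0,"ry":0,"rz":0,"hand":0.085}]'
python3 - <<'E'
from h import *
plan(.5055,-.3374,.074,128.6)
E
```

```text
clock: 3.8
position: [0.4895, -0.3298, 0.1905]
ee_rot: [-0.002, 0.434, 0.901, 0.001]
contact_force: [0.6, 0.8, 0.3]
width: 0.085
gripper_force: 0.0
clk 3.8 pos [ 0.4895 -0.3298  0.1905] yaw 128.62 down [-0.0027  0.0027 -1.    ] q [-0.71  0.33  1.54  0.    1.28 -1.39]
tool shift mm [-16.3   7.8 116.4] rz 0.01956751345952057 then [-16.3   7.8 116.4]
```

```bash
python3 -m pendant '[{"dx":-0.008,"dy":0.004,"dz":0,"rx":0,"ry":0,"rz":0,"hand":0.085},{"dx":-0.008,"dy":0.004,"dz":0,"rx":0,"ry":0,"rz":0,"hand":0.085},{"dx":0,"dy":0,"dz":0.02,"rx":0,"ry":0,"rz":0,"hand":0.085},{"dx":0,"dy":0,"dz":0.02,"rx":0,"ry":0,"rz":0,"hand":0.085},{"dx":0,"dy":0,"dz":0.02,"rx":0,"ry":0,"rz":0,"hand":0.085},{"dx":0,"dy":0,"dz":0.02,"rx":0,"ry":0,"rz":0,"hand":0.085},{"dx":0,"dy":0,"dz":0.02,"rx":0,"ry":0,"rz":0,"hand":0.085},{"dx":0,"dy":0,"dz":0.01,"rx":0,"ry":0,"rz":0,"hand":0.085},{"dx":0,"dy":0,"dz":0.006,"rx":0,"ry":0,"rz":0,"hand":0.085},{"dx":0,"dy":0,"dz":0,"rx":0,"ry":0,"rz":0,"hand":0.085},{"dx":0,"dy":0,"dz":0,"rx":0,"ry":0,"rz":0,"hand":0.085}]'
python3 -c "
from h import *
plan(.5055,-.3374,.074,128.6)"
python3 -m pendant '[{"dx":0,"dy":0,"dz":0,"rx":0,"ry":0,"rz":0,"hand":0.04},{"dx":0,"dy":0,"dz":0,"rx":0,"ry":0,"rz":0,"hand":0.04},{"dx":0,"dy":0,"dz":0,"rx":0,"ry":0,"rz":0,"hand":0.04},{"dx":0,"dy":0,"dz":0,"rx":0,"ry":0,"rz":0,"hand":0.015},{"dx":0,"dy":0,"dz":0,"rx":0,"ry":0,"rz":0,"hand":0.015},{"dx":0,"dy":0,"dz":0,"rx":0,"ry":0,"rz":0,"hand":0.015},{"dx":0,"dy":0,"dz":0,"rx":0,"ry":0,"rz":0,"hand":0.015},{"dx":0,"dy":0,"dz":0,"rx":0,"ry":0,"rz":0,"hand":0.015}]' 60
```

```text
clock: 4.72
position: [0.5073, -0.3404, 0.0763]
ee_rot: [0.001, 0.434, 0.901, -0.0]
contact_force: [0.0, 0.0, 0.1]
width: 0.0852
gripper_force: 0.0
clk 4.72 pos [ 0.5073 -0.3404  0.0763] yaw 128.5 down [ 0.0016 -0.0012 -1.    ] q [-0.7   0.45  1.65  0.    1.04 -1.38]
tool shift mm [3.5 0.5 2.3] rz -0.09734647325228707 then [3.5 0.5 2.3]
clock: 5.38
position: [0.5065, -0.34, 0.0759]
ee_rot: [0.0, 0.434, 0.901, -0.0]
contact_force: [0.3, 0.2, 3.2]
width: 0.0252
gripper_force: 58.9
```

The grip closed at 25.2 mm, which confirms the 26 mm handle. I'll lift and look at the blade.

```bash
python3 -m pendant '[{"dx":0,"dy":0,"dz":-0.01,"rx":0,"ry":0,"rz":0,"hand":0.015},{"dx":0,"dy":0,"dz":-0.015,"rx":0,"ry":0,"rz":0,"hand":0.015},{"dx":0,"dy":0,"dz":-0.02,"rx":0,"ry":0,"rz":0,"hand":0.015},{"dx":0,"dy":0,"dz":-0.02,"rx":0,"ry":0,"rz":0,"hand":0.015},{"dx":0,"dy":0,"dz":-0.02,"rx":0,"ry":0,"rz":0,"hand":0.015},{"dx":0,"dy":0,"dz":-0.02,"rx":0,"ry":0,"rz":0,"hand":0.015},{"dx":0,"dy":0,"dz":-0.015,"rx":0,"ry":0,"rz":0,"hand":0.015},{"dx":0,"dy":0,"dz":0,"rx":0,"ry":0,"rz":0,"hand":0.015},{"dx":0,"dy":0,"dz":0,"rx":0,"ry":0,"rz":0,"hand":0.015}]' 70
python3 - <<'E'
from h import *
import pickle
plan(.55,.15,.2,128.6)
s=manip.get_image("side"); w=wcam(); pickle.dump((s,w),open("lift.pkl","wb"))
p=manip.get_state()["position"]; r=rq(manip.get_state()["ee_rot"])
tip=p+r.apply([0,0,.066]); a=proj(s,[tip])[0]; b=proj(w,[tip])[0]; print(a,b)
k=lambda f,c,h:cv2.resize(f[max(int(c[1])-h,0):int(c[1])+h,int(c[0])-h:int(c[0])+h],(400,400),interpolation=cv2.INTER_CUBIC)
try:
    B=k(w["frame"],b,50)
except Exception as e: print(e); B=np.zeros((400,400,3),np.uint8)
A=k(s["frame"],a,25)
cv2.imwrite("pics/lift.png",np.hstack([A,B])[:,:,::-1])
E
```

```text
clock: 6.13
position: [0.5064, -0.3398, 0.1958]
ee_rot: [0.001, 0.434, 0.901, -0.0]
contact_force: [-0.0, 1.1, -1.1]
width: 0.0251
gripper_force: 68.6
clk 6.13 pos [ 0.5064 -0.3398  0.1958] yaw 128.5 down [ 1.e-03 -7.e-04 -1.e+00] q [-0.71  0.35  1.49  0.    1.3  -1.38]
tool shift mm [356.2 339.   -4.5] rz -0.1017289778029351 then [355.6 339.6  -4.5]
[332.34262926 260.31917817] [318.735412   212.14391158]
```

View pics/lift.png

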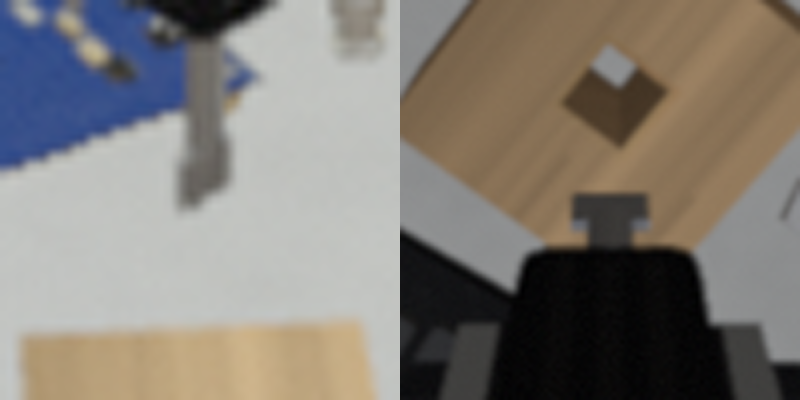

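The wrist view shows the blade below the handle, with its 14 mm width across the image (along tool y) and the tip middle at full-frame pixel (320.5,211). The stand's hole is empty. Next I'll measure the slot angle.

```bash
cat >> h.py <<'E'
def rect(d,c,z=.0505,h=.02,px=8):
    n=int(2*h*1000*px)//2; g=(np.arange(n)+.5)/n*2*h-h   # world patch: rows=+x down, cols=+y
    X,Y=np.meshgrid(c[0]+g,c[1]+g,indexing="ij")
    uv=proj(d,np.c_[X.ravel(),Y.ravel(),np.full(X.size,z)]).reshape(n,n,2).astype(np.float32)
    return cv2.remap(cv2.cvtColor(d["frame"],cv2.COLOR_RGB2GRAY),uv[...,0],uv[...,1],cv2.INTER_CUBIC).astype(float),g
def slotfit(I,g,r=.009,span=.006):
    # dark band through the head: search angle, offset
    X,Y=np.meshgrid(g,g,indexing="ij"); best=[]
    for cx in np.arange(-span,span+1e-9,.0005):
      for cy in np.arange(-span,span+1e-9,.0005):
        m=(X-cx)**2+(Y-cy)**2<r*r; x=X[m]-cx; y=Y[m]-cy; v=I[m]
        for a in np.radians(np.arange(-90,90,3)):
            t=abs(-x*np.sin(a)+y*np.cos(a)); b=t<.0018
            best.append((v[~b & (t>.0028)].mean()-v[b].mean()-.5*v[~b&(t>.0028)].std(),np.degrees(a),cx,cy))
    best.sort(reverse=True); return best[:4]
E
python3 - <<'E'
from h import *
import pickle
for n,c in (("w1",(.559,.1588)),("top0",(.56,.157))):
    d=pickle.load(open(n+".pkl","rb")); I,g=rect(d,c)
    print(n,I.mean(),[np.round(b,4).tolist() for b in slotfit(I[::2,::2],g[::2])])
    cv2.imwrite(f"pics/rect_{n}.png",I)
a=[cv2.resize(cv2.imread(f"pics/rect_{n}.png"),(390,390)) for n in ("w1","top0")]
cv2.imwrite("pics/rects.png",np.hstack(a))
E
```

```text
w1 91.6632421875 [[3.1118, -9.0, 0.0015, -0.0015], [3.1039, -6.0, 0.0015, -0.0015], [3.1018, -9.0, 0.001, -0.0015], [3.1014, -6.0, 0.001, -0.0015]]
top0 103.1542578125 [[11.7115, -3.0, 0.002, 0.002], [11.7063, -3.0, 0.0025, 0.002], [11.7045, -6.0, 0.002, 0.002], [11.632, -3.0, 0.003, 0.0015]][ WARN:0@2.827] global loadsave.cpp:1063 imwrite_ Unsupported depth image for selected encoder is fallbacked to CV_8U.
```

```bash
python3 -m pendant '[{"dx":0.015,"dy":0.014,"dz":0,"rx":0,"ry":0,"rz":0,"hand":0.015},{"dx":0.025,"dy":0.024,"dz":0,"rx":0,"ry":0,"rz":0,"hand":0.015},{"dx":0.029,"dy":0.028,"dz":0,"rx":0,"ry":0,"rz":0,"hand":0.015},{"dx":0.029,"dy":0.028,"dz":0,"rx":0,"ry":0,"rz":0,"hand":0.015},{"dx":0.029,"dy":0.028,"dz":0,"rx":0,"ry":0,"rz":0,"hand":0.015},{"dx":0.029,"dy":0.028,"dz":0,"rx":0,"ry":0,"rz":0,"hand":0.015},{"dx":0.029,"dy":0.028,"dz":0,"rx":0,"ry":0,"rz":0,"hand":0.015},{"dx":0.029,"dy":0.028,"dz":0,"rx":0,"ry":0,"rz":0,"hand":0.015},{"dx":0.029,"dy":0.028,"dz":0,"rx":0,"ry":0,"rz":0,"hand":0.015},{"dx":0.029,"dy":0.028,"dz":0,"rx":0,"ry":0,"rz":0,"hand":0.015},{"dx":0.029,"dy":0.028,"dz":0,"rx":0,"ry":0,"rz":0,"hand":0.015},{"dx":0.029,"dy":0.028,"dz":0,"rx":0,"ry":0,"rz":0,"hand":0.015}]'
python3 -m pendant '[{"dx":0.02,"dy":0.02,"dz":0,"rx":0,"ry":0,"rz":0,"hand":0.015},{"dx":0.005,"dy":0,"dz":0,"rx":0,"ry":0,"rz":6.4,"hand":0.015},{"dx":0,"dy":0,"dz":0,"rx":0,"ry":0,"rz":6.4,"hand":0.015},{"dx":0,"dy":0,"dz":0,"rx":0,"ry":0,"rz":6.4,"hand":0.015},{"dx":0,"dy":0,"dz":0,"rx":0,"ry":0,"rz":6.4,"hand":0.015},{"dx":0,"dy":0,"dz":0,"rx":0,"ry":0,"rz":6.4,"hand":0.015},{"dx":0,"dy":0,"dz":0,"rx":0,"ry":0,"rz":6.4,"hand":0.015},{"dx":0,"dy":0,"dz":0,"rx":0,"ry":0,"rz":6.1,"hand":0.015},{"dx":0,"dy":0,"dz":0,"rx":0,"ry":0,"rz":0,"hand":0.015},{"dx":0,"dy":0,"dz":0,"rx":0,"ry":0,"rz":0,"hand":0.015}]'
python3 -c "
from h import *
plan(.5605,.158,.145,84)"
```

```text
clock: 7.23
position: [0.5485, 0.1184, 0.1937]
ee_rot: [-0.001, 0.434, 0.901, -0.001]
contact_force: [0.2, -0.5, -1.4]
width: 0.0255
gripper_force: 68.7
clock: 8.07
position: [0.5491, 0.1484, 0.194]
ee_rot: [-0.001, 0.742, 0.67, -0.001]
contact_force: [-0.1, -0.3, -1.5]
width: 0.0254
gripper_force: 68.7
clk 8.07 pos [0.5491 0.1484 0.194 ] yaw 84.15 down [-2.6e-03 -3.0e-04 -1.0e+00] q [0.14 0.29 1.58 0.   1.28 0.24]
tool shift mm [10.7 10.5 48.9] rz 0.1534144199042089 then [10.8 10.5 48.9]
```

```bash
python3 -m pendant '[{"dx":0.005,"dy":0.005,"dz":0.01,"rx":0,"ry":0,"rz":0,"hand":0.015},{"dx":0.006,"dy":0.005,"dz":0.015,"rx":0,"ry":0,"rz":0,"hand":0.015},{"dx":0,"dy":0,"dz":0.015,"rx":0,"ry":0,"rz":0,"hand":0.015},{"dx":0,"dy":0,"dz":0.009,"rx":0,"ry":0,"rz":0,"hand":0.015},{"dx":0,"dy":0,"dz":0,"rx":0,"ry":0,"rz":0,"hand":0.015},{"dx":0,"dy":0,"dz":0,"rx":0,"ry":0,"rz":0,"hand":0.015},{"dx":0,"dy":0,"dz":0,"rx":0,"ry":0,"rz":0,"hand":0.015}]'
python3 - <<'E'
from h import *
import pickle
w=wcam(); pickle.dump(w,open("w4.pkl","wb"))
plan(.5605,.158,.145,84)
cv2.imwrite("pics/w4.png",cv2.resize(w["frame"][135:235,270:400],None,fx=6,fy=6,interpolation=cv2.INTER_CUBIC)[:,:,::-1])
E
```

```text
clock: 8.65
position: [0.5614, 0.1585, 0.1467]
ee_rot: [0.0, 0.743, 0.669, 0.0]
contact_force: [0.3, 0.0, -1.0]
width: 0.0252
gripper_force: 68.7
clk 8.7 pos [0.5615 0.1585 0.147 ] yaw 84.01 down [ 1.6e-03  3.0e-04 -1.0e+00] q [0.16 0.35 1.62 0.   1.17 0.26]
tool shift mm [-0.6 -1.   2. ] rz 0.013326765091505877 then [-0.6 -1.   2. ]
```

View pics/w4.png

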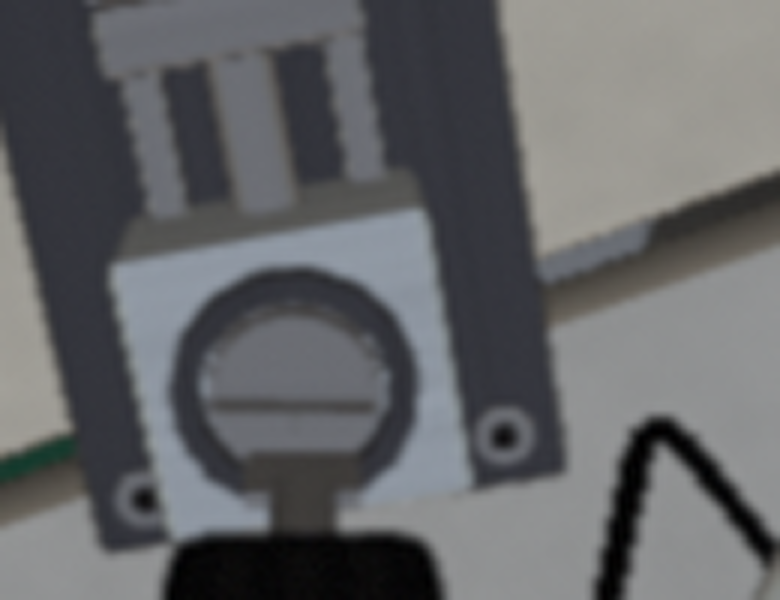

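The slot is visible as a dark far wall at crop rows 400–411 (x 215–375), so the slot's middle is at about (295,396). The blade tip's near edge is at row 453, x 246–359. They are parallel to within about 1.5°. I'll work out the offset.

```bash
cat >> h.py <<'E'
def toolpt(d,u,v,zt):
    M=np.array(d["mount"]); r=M[:3,:3]@np.array([(u-d["cx"])/d["fx"],-(v-d["cy"])/d["fy"],-1.]); p=M[:3,3]
    return p+r*(zt-p[2])/r[2]
E
python3 - <<'E'
from h import *
import pickle
d=pickle.load(open("w4.pkl","rb")); g=cv2.cvtColor(d["frame"],cv2.COLOR_RGB2GRAY)
print("rows 183..213 cols 310-328 mean",[(v,int(g[v,310:329].mean())) for v in range(184,214)])
f=lambda c:(270+(c[0]+.5)/6-.5,135+(c[1]+.5)/6-.5)
for tz in (.064,.066,.068):
    t=toolpt(d,*f((302.5,453)),tz)-[.0012,0,0]
    s=toolpt(d,*f((295,396)),.147-.0505); print(tz,t.round(4),s.round(4),(s-t).round(4))
E
```

```text
rows 183..213 cols 310-328 mean [(184, 53), (185, 58), (186, 65), (187, 73), (188, 86), (189, 96), (190, 103), (191, 107), (192, 108), (193, 108), (194, 108), (195, 108), (196, 108), (197, 108), (198, 108), (199, 107), (200, 104), (201, 91), (202, 73), (203, 82), (204, 101), (205, 108), (206, 108), (207, 108), (208, 109), (209, 103), (210, 79), (211, 62), (212, 59), (213, 59)]
0.064 [0.0027 0.001  0.064 ] [ 0.0003 -0.0001  0.0965] [-0.0024 -0.0011  0.0325]
0.066 [0.002 0.001 0.066] [ 0.0003 -0.0001  0.0965] [-0.0016 -0.0011  0.0305]
0.068 [0.0012 0.001  0.068 ] [ 0.0003 -0.0001  0.0965] [-0.0009 -0.0011  0.0285]
```

```bash
python3 -m pendant '[{"dx":-0.0016,"dy":-0.001,"dz":0.006,"rx":0,"ry":0,"rz":0,"hand":0.015},{"dx":0,"dy":0,"dz":0.01,"rx":0,"ry":0,"rz":0,"hand":0.015},{"dx":0,"dy":0,"dz":0.008,"rx":0,"ry":0,"rz":0,"hand":0.015},{"dx":0,"dy":0,"dz":0.001,"rx":0,"ry":0,"rz":0,"hand":0.015},{"dx":0,"dy":0,"dz":0,"rx":0,"ry":0,"rz":0,"hand":0.015},{"dx":0,"dy":0,"dz":0,"rx":0,"ry":0,"rz":0,"hand":0.015},{"dx":0,"dy":0,"dz":0,"rx":0,"ry":0,"rz":0,"hand":0.015}]'
python3 - <<'E'
from h import *
import pickle
w=wcam(); pickle.dump(w,open("w5.pkl","wb"))
plan(.5605,.158,.12,84)
g=cv2.cvtColor(w["frame"],cv2.COLOR_RGB2GRAY)
for c in ((303,308),(312,328),(332,337)): print(c,[(v,int(g[v,c[0]:c[1]].mean())) for v in range(186,226)])
cv2.imwrite("pics/w5.png",cv2.resize(w["frame"][160:235,270:370],None,fx=8,fy=8,interpolation=cv2.INTER_CUBIC)[:,:,::-1])
E
```

```text
clock: 9.28
position: [0.5601, 0.157, 0.1215]
ee_rot: [0.0, 0.743, 0.669, 0.0]
contact_force: [-0.6, 0.3, -0.7]
width: 0.0255
gripper_force: 68.7
clk 9.33 pos [0.5601 0.157  0.1216] yaw 84.0 down [ 8.e-04  2.e-04 -1.e+00] q [0.15 0.37 1.66 0.   1.12 0.26]
tool shift mm [1.  0.3 1.6] rz 0.00041185511008734466 then [1.  0.3 1.6]
(303, 308) [(186, 150), (187, 151), (188, 150), (189, 135), (190, 105), (191, 79), (192, 65), (193, 56), (194, 52), (195, 51), (196, 51), (197, 54), (198, 57), (199, 63), (200, 72), (201, 80), (202, 92), (203, 98), (204, 98), (205, 103), (206, 108), (207, 110), (208, 109), (209, 101), (210, 83), (211, 76), (212, 86), (213, 91), (214, 86), (215, 74), (216, 66), (217, 60), (218, 56), (219, 51), (220, 50), (221, 55), (222, 60), (223, 54), (224, 30), (225, 11)]
(312, 328) [(186, 79), (187, 48), (188, 48), (189, 51), (190, 52), (191, 54), (192, 62), (193, 67), (194, 72), (195, 88), (196, 101), (197, 108), (198, 109), (199, 109), (200, 109), (201, 108), (202, 108), (203, 109), (204, 109), (205, 109), (206, 108), (207, 107), (208, 107), (209, 101), (210, 77), (211, 60), (212, 59), (213, 60), (214, 59), (215, 59), (216, 62), (217, 70), (218, 73), (219, 72), (220, 72), (221, 72), (222, 65), (223, 45), (224, 20), (225, 6)]
(332, 337) [(186, 150), (187, 148), (188, 138), (189, 118), (190, 94), (191, 72), (192, 59), (193, 53), (194, 52), (195, 53), (196, 54), (197, 58), (198, 69), (199, 82), (200, 86), (201, 90), (202, 94), (203, 100), (204, 101), (205, 103), (206, 107), (207, 108), (208, 109), (209, 106), (210, 91), (211, 78), (212, 81), (213, 90), (214, 88), (215, 82), (216, 77), (217, 69), (218, 63), (219, 55), (220, 50), (221, 51), (222, 50), (223, 36), (224, 16), (225, 6)]
```

View pics/w5.png

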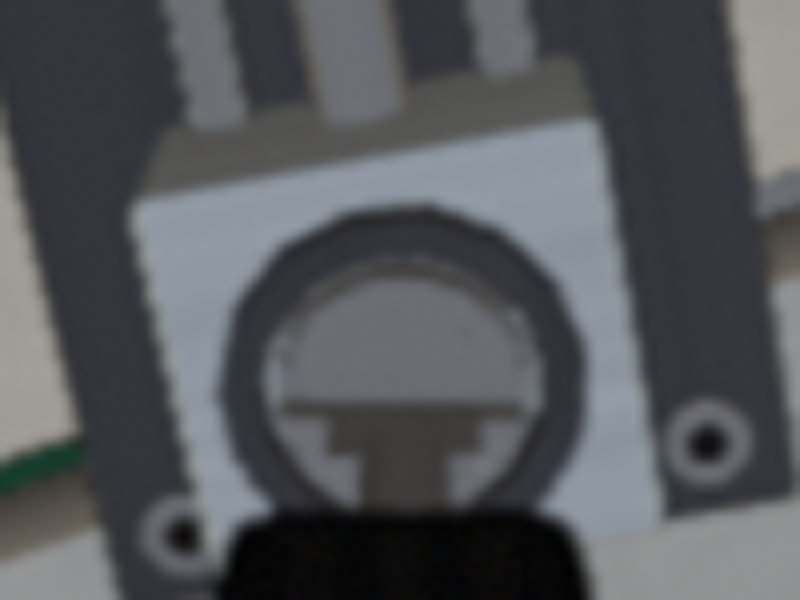

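The tip is now just above the head and centred along the slot (blade middle at crop column 405, slot at 402). Next comes the remaining cross-slot offset.

Run:
```python
from h import *
import pickle
d=pickle.load(open("w5.pkl","rb"))
for tz in (.064,.066,.068):
    t=toolpt(d,320.2,210.0,tz)-[.0012,0,0]
    e=toolpt(d,319.8,212.3,.1216-.0505); b=toolpt(d,319.8,209.6,.1216-.0505+.005)
    print(tz,"tip",t.round(4),"slot centre via top edge",(e+[.002,0,0]).round(4),"bottom far edge +2",(b+[.002,0,0]).round(4))
```

```text
0.064 tip [0.0028 0.0011 0.064 ] slot centre via top edge [0.0015 0.0008 0.0711] bottom far edge +2 [0.0018 0.0008 0.0761]
0.066 tip [0.002  0.0011 0.066 ] slot centre via top edge [0.0015 0.0008 0.0711] bottom far edge +2 [0.0018 0.0008 0.0761]
0.068 tip [0.0013 0.0011 0.068 ] slot centre via top edge [0.0015 0.0008 0.0711] bottom far edge +2 [0.0018 0.0008 0.0761]
```

```bash
python3 -m pendant '[{"dx":-0.0003,"dy":0,"dz":0.001,"rx":0,"ry":0,"rz":0,"hand":0.015},{"dx":0,"dy":0,"dz":0.0015,"rx":0,"ry":0,"rz":0,"hand":0.015},{"dx":0,"dy":0,"dz":0.001,"rx":0,"ry":0,"rz":0,"hand":0.015},{"dx":0,"dy":0,"dz":0.001,"rx":0,"ry":0,"rz":0,"hand":0.015},{"dx":0,"dy":0,"dz":0,"rx":0,"ry":0,"rz":0,"hand":0.015}]';python3 -m pendant '[{"dx":0,"dy":0,"dz":0.0005,"rx":0,"ry":0,"rz":0,"hand":0.015},{"dx":0,"dy":0,"dz":0.0005,"rx":0,"ry":0,"rz":0,"hand":0.015},{"dx":0,"dy":0,"dz":0,"rx":0,"ry":0,"rz":0,"hand":0.015}]'; python3 -m pendant '[{"dx":0,"dy":0,"dz":0.0005,"rx":0,"ry":0,"rz":0,"hand":0.015},{"dx":0,"dy":0,"dz":0.0005,"rx":0,"ry":0,"rz":0,"hand":0.015},{"dx":0,"dy":0,"dz":0,"rx":0,"ry":0,"rz":0,"hand":0.015}]'
```

```text
clock: 9.75
position: [0.5595, 0.1566, 0.1165]
ee_rot: [-0.0, 0.743, 0.669, -0.0]
contact_force: [0.3, 0.3, -0.6]
width: 0.0252
gripper_force: 68.7
clock: 10.0
position: [0.5597, 0.1566, 0.1157]
ee_rot: [-0.0, 0.743, 0.669, -0.0]
contact_force: [-0.7, -0.5, -1.0]
width: 0.0254
gripper_force: 68.7
clock: 10.25
position: [0.5597, 0.1566, 0.1147]
ee_rot: [-0.0, 0.743, 0.669, -0.0]
contact_force: [0.0, -0.8, -1.0]
width: 0.0248
gripper_force: 68.7
```

```bash
for i in 1; do python3 -m pendant '[{"dx":0,"dy":0,"dz":0.0005,"rx":0,"ry":0,"rz":0,"hand":0.015},{"dx":0,"dy":0,"dz":0.0005,"rx":0,"ry":0,"rz":0,"hand":0.015},{"dx":0,"dy":0,"dz":0,"rx":0,"ry":0,"rz":0,"hand":0.015}]';done; python3 -m pendant '[{"dx":0,"dy":0,"dz":0.0005,"rx":0,"ry":0,"rz":0,"hand":0.015},{"dx":0,"dy":0,"dz":0.0005,"rx":0,"ry":0,"rz":0,"hand":0.015},{"dx":0,"dy":0,"dz":0,"rx":0,"ry":0,"rz":0,"hand":0.015}]';python3 -c "
from h import *
print(manip.get_state()['moment'])"
```

```text
clock: 10.5
position: [0.5597, 0.1566, 0.1137]
ee_rot: [-0.0, 0.743, 0.669, -0.0]
contact_force: [0.6, -1.0, -0.7]
width: 0.0256
gripper_force: 68.7
clock: 10.75
position: [0.5597, 0.1566, 0.1127]
ee_rot: [-0.0, 0.743, 0.669, -0.0]
contact_force: [0.1, -0.1, -2.0]
width: 0.0251
gripper_force: 68.7
[-0.01304004  0.00952598  0.00873985]
```

```bash
python3 -m pendant '[{"dx":0,"dy":0,"dz":0.0005,"rx":0,"ry":0,"rz":0,"hand":0.015},{"dx":0,"dy":0,"dz":0,"rx":0,"ry":0,"rz":0,"hand":0.015}]';python3 -m pendant '[{"dx":0,"dy":0,"dz":0.0003,"rx":0,"ry":0,"rz":0,"hand":0.015},{"dx":0,"dy":0,"dz":0,"rx":0,"ry":0,"rz":0,"hand":0.015}]';python3 -m pendant '[{"dx":0,"dy":0,"dz":0.0003,"rx":0,"ry":0,"rz":0,"hand":0.015},{"dx":0,"dy":0,"dz":0,"rx":0,"ry":0,"rz":0,"hand":0.015}]'
```

```text
clock: 10.92
position: [0.5597, 0.1566, 0.1122]
ee_rot: [-0.0, 0.743, 0.669, 0.0]
contact_force: [-1.2, 0.3, -0.7]
width: 0.0251
gripper_force: 68.7
clock: 11.08
position: [0.5597, 0.1566, 0.112]
ee_rot: [-0.0, 0.743, 0.669, 0.0]
contact_force: [0.3, -0.7, -1.4]
width: 0.0252
gripper_force: 68.7
clock: 11.25
position: [0.5597, 0.1566, 0.1117]
ee_rot: [-0.0, 0.743, 0.669, 0.0]
contact_force: [-0.4, -0.6, -0.8]
width: 0.0255
gripper_force: 68.7
```

```bash
python3 -m pendant '[{"dx":0,"dy":0,"dz":0.0003,"rx":0,"ry":0,"rz":0,"hand":0.015},{"dx":0,"dy":0,"dz":0,"rx":0,"ry":0,"rz":0,"hand":0.015}]';python3 -m pendant '[{"dx":0,"dy":0,"dz":0.0003,"rx":0,"ry":0,"rz":0,"hand":0.015},{"dx":0,"dy":0,"dz":0,"rx":0,"ry":0,"rz":0,"hand":0.015}]';python3 -m pendant '[{"dx":0,"dy":0,"dz":0.0003,"rx":0,"ry":0,"rz":0,"hand":0.015},{"dx":0,"dy":0,"dz":0,"rx":0,"ry":0,"rz":0,"hand":0.015}]'
```

```text
clock: 11.42
position: [0.5597, 0.1566, 0.1114]
ee_rot: [-0.0, 0.743, 0.669, 0.0]
contact_force: [-0.2, 0.4, -1.7]
width: 0.0251
gripper_force: 68.7
clock: 11.58
position: [0.5598, 0.1566, 0.1113]
ee_rot: [0.0, 0.743, 0.669, 0.0]
contact_force: [0.1, 0.8, 0.7]
width: 0.0254
gripper_force: 68.9
clock: 11.75
position: [0.5598, 0.1567, 0.1113]
ee_rot: [0.0, 0.743, 0.669, 0.0]
contact_force: [-0.2, -0.3, 3.0]
width: 0.0253
gripper_force: 69.2
```

The blade dropped 5.2 mm below the head's top and bottomed out, so it's seated. I'll turn clockwise about the blade's axis (roughly 2.2, 0.9 mm in tool x, y), starting with 18°.

```bash
cat > m.py <<'E'
from h import *
F=[];T=[]
for i in range(4):
    s=manip.get_state(); F.append(s["contact_force"]);T.append(s["moment"]); 
    if i<3: manip.get_image("side")
a=rq(s["ee_rot"]).as_matrix()
print("F",np.mean(F,0).round(2),"M",np.mean(T,0).round(3),"sd",np.std(T,0)[2].round(3),"pos",s["position"].round(4),"yaw",np.degrees(np.arctan2(a[1,0],a[0,0])).round(1),"t",round(s["clock"],2))
E
python3 m.py; python3 -m pendant '[{"dx":0.0001,"dy":-0.00022,"dz":0,"rx":0,"ry":0,"rz":6,"hand":0.015},{"dx":0.0001,"dy":-0.00022,"dz":0,"rx":0,"ry":0,"rz":6,"hand":0.015},{"dx":0.0001,"dy":-0.00022,"dz":0,"rx":0,"ry":0,"rz":6,"hand":0.015},{"dx":0,"dy":0,"dz":0,"rx":0,"ry":0,"rz":0,"hand":0.015}]'; python3 m.py
```

```text
F [-1.01 -0.19  3.5 ] M [-0.034  0.243 -0.032] sd 0.024 pos [0.5598 0.1567 0.1113] yaw 84.0 t 11.9
clock: 12.23
position: [0.5594, 0.1567, 0.1113]
ee_rot: [0.001, 0.839, 0.544, 0.0]
contact_force: [-0.3, -1.9, 4.3]
width: 0.0251
gripper_force: 69.4
F [-0.58 -2.04  5.  ] M [-0.369  0.224  0.045] sd 0.022 pos [0.5594 0.1567 0.1113] yaw 66.2 t 12.38
```

```bash
sed -i 's/range(4)/range(6)/; s/i<3/i<5/' m.py; python3 -m pendant '[{"dx":-0.0001,"dy":-0.00015,"dz":-0.0002,"rx":0,"ry":0,"rz":4,"hand":0.015},{"dx":0.0,"dy":0,"dz":0,"rx":0,"ry":0,"rz":0,"hand":0.015}]'; python3 m.py;  python3 -m pendant '[{"dx":0,"dy":-0.00015,"dz":0,"rx":0,"ry":0,"rz":4,"hand":0.015},{"dx":0.0,"dy":0,"dz":0,"rx":0,"ry":0,"rz":0,"hand":0.015}]'; python3 m.py
```

```text
clock: 12.55
position: [0.5592, 0.1567, 0.1113]
ee_rot: [0.0, 0.857, 0.516, 0.0]
contact_force: [-0.9, -1.1, 4.8]
width: 0.0251
gripper_force: 69.3
F [-0.46 -1.86  5.08] M [-0.467  0.124  0.085] sd 0.014 pos [0.5593 0.1567 0.1112] yaw 62.1 t 12.8
clock: 12.97
position: [0.5592, 0.1568, 0.1112]
ee_rot: [0.0, 0.875, 0.485, 0.0]
contact_force: [-0.9, -2.1, 4.8]
width: 0.0253
gripper_force: 69.5
F [-0.62 -2.15  5.06] M [-0.541  0.12   0.064] sd 0.031 pos [0.5592 0.1568 0.1113] yaw 58.1 t 13.22
```

```bash
python3 -m pendant '[{"dx":-0.0003,"dy":-0.0001,"dz":-0.0002,"rx":0,"ry":0,"rz":3,"hand":0.015},{"dx":0.0,"dy":0,"dz":0,"rx":0,"ry":0,"rz":0,"hand":0.015}]'|tail -0; python3 m.py;  python3 -m pendant '[{"dx":0,"dy":-0.0001,"dz":0,"rx":0,"ry":0,"rz":3,"hand":0.015},{"dx":0.0,"dy":0,"dz":0,"rx":0,"ry":0,"rz":0,"hand":0.015}]'|tail -0; python3 m.py
```

```text
F [ 0.52 -1.74  3.77] M [-0.472 -0.066  0.07 ] sd 0.017 pos [0.559  0.1568 0.1113] yaw 55.1 t 13.63
F [ 1.17 -2.29  3.35] M [-0.567 -0.252  0.061] sd 0.037 pos [0.5589 0.1568 0.1113] yaw 52.1 t 14.05Exception ignored on flushing sys.stdout:
BrokenPipeError: [Errno 32] Broken pipe
Exception ignored on flushing sys.stdout:
BrokenPipeError: [Errno 32] Broken pipe
```

```bash
python3 -m pendant '[{"dx":-0.0001,"dy":0.0002,"dz":0,"rx":0,"ry":0,"rz":3,"hand":0.015},{"dx":0.0,"dy":0,"dz":0,"rx":0,"ry":0,"rz":0,"hand":0.015}]'>o; python3 m.py;  python3 -m pendant '[{"dx":0,"dy":0,"dz":0,"rx":0,"ry":0,"rz":3,"hand":0.015},{"dx":0.0,"dy":0,"dz":0,"rx":0,"ry":0,"rz":0,"hand":0.015}]'>o; python3 m.py
```

```text
F [ 0.98 -2.4   4.  ] M [-0.466 -0.25   0.078] sd 0.035 pos [0.5587 0.1568 0.1113] yaw 49.0 t 14.47
F [ 0.96 -1.85  4.02] M [-0.401 -0.263  0.058] sd 0.024 pos [0.5587 0.1569 0.1113] yaw 46.0 t 14.88
```

```bash
python3 -m pendant '[{"dx":0,"dy":-0.0001,"dz":0,"rx":0,"ry":0,"rz":2.5,"hand":0.015},{"dx":0.0,"dy":0,"dz":0,"rx":0,"ry":0,"rz":0,"hand":0.015}]'>o; python3 m.py;  python3 -m pendant '[{"dx":0,"dy":-0.0001,"dz":0,"rx":0,"ry":0,"rz":2.5,"hand":0.015},{"dx":0.0,"dy":0,"dz":0,"rx":0,"ry":0,"rz":0,"hand":0.015}]'>o; python3 m.py
```

```text
F [ 0.92 -1.51  3.76] M [-0.329 -0.274  0.09 ] sd 0.027 pos [0.5586 0.1569 0.1113] yaw 43.5 t 15.3
F [ 1.64 -1.52  4.19] M [-0.3   -0.313  0.066] sd 0.023 pos [0.5585 0.157  0.1113] yaw 41.0 t 15.72
```

Run:
```python
from h import *
import pickle
# jaw/block motion between first top image and now (registration)
a=pickle.load(open("top0.pkl","rb")); b=manip.get_image("top"); pickle.dump(b,open("top1.pkl","wb"))
g=lambda d:cv2.cvtColor(d["frame"],cv2.COLOR_RGB2GRAY).astype(np.float32)
A,B=g(a),g(b)
for n,(r0,r1,c0,c1) in {"jaw+block":(176,196,208,236)}.items():
    for v in range(178,196,5): print(v,A[v,208:236].astype(int).tolist(),"\n  ",B[v,208:236].astype(int).tolist())
```

```text
178 [58, 57, 57, 60, 70, 104, 91, 83, 84, 94, 104, 81, 86, 107, 109, 110, 110, 106, 95, 85, 103, 104, 99, 72, 59, 69, 70, 69] 
   [59, 47, 49, 69, 93, 93, 81, 78, 75, 66, 50, 39, 47, 82, 122, 132, 131, 132, 133, 131, 131, 130, 132, 125, 104, 88, 61, 52]
183 [55, 55, 57, 60, 76, 105, 108, 108, 106, 107, 105, 77, 110, 126, 125, 119, 127, 120, 89, 96, 105, 107, 100, 69, 65, 70, 69, 70] 
   [139, 142, 139, 143, 143, 141, 141, 143, 142, 142, 139, 136, 122, 126, 141, 139, 141, 142, 143, 143, 141, 143, 140, 126, 101, 77, 58, 53]
188 [58, 60, 57, 63, 85, 103, 84, 73, 82, 105, 101, 75, 124, 130, 130, 132, 131, 123, 87, 110, 109, 106, 96, 56, 60, 66, 65, 66] 
   [136, 137, 136, 136, 137, 137, 135, 133, 134, 131, 132, 127, 119, 137, 149, 149, 150, 150, 149, 149, 150, 147, 147, 128, 103, 87, 53, 52]
193 [54, 57, 57, 63, 86, 96, 97, 95, 97, 97, 94, 57, 60, 67, 70, 73, 69, 68, 65, 67, 66, 64, 63, 62, 89, 98, 98, 97] 
   [127, 129, 132, 129, 128, 125, 126, 125, 124, 124, 121, 120, 116, 139, 158, 156, 155, 155, 156, 154, 156, 156, 154, 133, 105, 79, 53, 53]
```

```bash
cat > prof.py <<'E'
from h import *
import pickle,sys
def prof(d,x0=.5605,y0=.158,z=.033):
    ax=np.array([-.0144,.157]);ax/=np.linalg.norm(ax);n=np.array([ax[1],-ax[0]])
    s=np.arange(.02,.095,.001); w=np.linspace(-.006,.006,13)
    P=np.array([[*(np.array([x0,y0])+a*ax+b*n),z] for a in s for b in w])
    uv=proj(d,P).astype(np.float32).reshape(len(s),len(w),2)
    g=cv2.cvtColor(d["frame"],cv2.COLOR_RGB2GRAY)
    return uv[[0,-1],6],cv2.remap(g,uv[...,0],uv[...,1],cv2.INTER_CUBIC,borderValue=0).astype(float).mean(1).astype(int)
for n in ("w1.pkl","w4.pkl","now"):
    d=wcam() if n=="now" else pickle.load(open(n,"rb"))
    uv,p=prof(d); print(n,uv.round().tolist(),p.tolist())
E
python3 prof.py
```

```text
w1.pkl [[341.0, 178.0], [398.0, 155.0]] [129, 121, 102, 82, 76, 76, 78, 78, 78, 78, 78, 78, 78, 78, 79, 78, 78, 78, 78, 78, 78, 78, 78, 78, 76, 74, 76, 85, 91, 93, 92, 91, 92, 94, 94, 87, 73, 73, 95, 111, 114, 113, 112, 109, 104, 100, 101, 105, 109, 112, 112, 109, 95, 69, 58, 76, 92, 95, 93, 92, 92, 92, 92, 92, 91, 92, 92, 94, 95, 94, 83, 62, 46, 43, 44]
w4.pkl [[313.0, 174.0], [295.0, 86.0]] [124, 91, 84, 86, 93, 97, 96, 93, 91, 90, 90, 91, 91, 90, 90, 91, 91, 90, 90, 90, 91, 90, 90, 90, 91, 90, 88, 97, 106, 108, 108, 107, 107, 108, 110, 109, 93, 74, 111, 132, 132, 131, 131, 129, 121, 118, 118, 122, 128, 129, 130, 131, 126, 86, 57, 86, 110, 111, 108, 107, 108, 109, 108, 108, 107, 107, 108, 109, 109, 111, 104, 65, 51, 53, 53]
now [[299.0, 192.0], [215.0, 135.0]] [169, 140, 96, 86, 82, 87, 96, 97, 97, 97, 98, 97, 97, 97, 97, 97, 97, 97, 97, 97, 98, 97, 97, 97, 97, 97, 97, 96, 92, 109, 120, 122, 121, 120, 120, 122, 124, 123, 118, 141, 149, 148, 147, 147, 142, 133, 133, 134, 140, 145, 146, 147, 147, 126, 69, 98, 124, 124, 122, 121, 122, 123, 122, 122, 122, 121, 121, 123, 124, 126, 115, 72, 60, 61, 60]
```

The wrist-image profile shows the jaw has moved 1.8 mm and now touches the block. The block still has about 1.6 mm to go to the stop, which is about 0.4 rad. I'll turn another 12°, then use small steps.

```bash
sed -i 's/for n in ("w1.pkl","w4.pkl","now")/for n in ("now",)/; s/p.tolist()/p[24:58].tolist()/' prof.py; python3 -m pendant '[{"dx":0,"dy":0.0001,"dz":0,"rx":0,"ry":0,"rz":4,"hand":0.015},{"dx":0.0,"dy":0,"dz":0,"rx":0,"ry":0,"rz":4,"hand":0.015},{"dx":0.0,"dy":0,"dz":0,"rx":0,"ry":0,"rz":0,"hand":0.015}]'>o; python3 m.py;  python3 -m pendant '[{"dx":0,"dy":0,"dz":0,"rx":0,"ry":0,"rz":4,"hand":0.015},{"dx":0.0,"dy":0,"dz":0,"rx":0,"ry":0,"rz":0,"hand":0.015}]'>o; python3 m.py; python3 prof.py
```

```text
F [0.6  0.11 4.98] M [-0.039 -0.203  0.071] sd 0.038 pos [0.5584 0.1571 0.1112] yaw 33.1 t 16.32
F [0.49 0.67 4.98] M [ 0.13  -0.107  0.068] sd 0.02 pos [0.5584 0.1572 0.1113] yaw 29.1 t 16.73
now [[296.0, 197.0], [204.0, 159.0]] [97, 97, 97, 95, 84, 84, 110, 119, 120, 119, 118, 118, 120, 122, 119, 116, 141, 146, 146, 145, 145, 139, 131, 131, 132, 138, 143, 144, 145, 144, 117, 103, 121, 123]
```

```bash
sed -i 's/p\[24:58\]/p[48:60]/' prof.py; python3 -m pendant '[{"dx":0,"dy":-0.0001,"dz":-0.0002,"rx":0,"ry":0,"rz":3,"hand":0.015},{"dx":0.0,"dy":0,"dz":0,"rx":0,"ry":0,"rz":0,"hand":0.015}]'>o; python3 m.py; python3 prof.py;  python3 -m pendant '[{"dx":0,"dy":-0.0001,"dz":0,"rx":0,"ry":0,"rz":3,"hand":0.015},{"dx":0.0,"dy":0,"dz":0,"rx":0,"ry":0,"rz":0,"hand":0.015}]'>o; python3 m.py; python3 prof.py
```

```text
F [0.41 0.9  3.29] M [ 0.278 -0.143  0.105] sd 0.017 pos [0.5583 0.1572 0.1113] yaw 26.1 t 17.2
now [[296.0, 198.0], [202.0, 165.0]] [131, 136, 142, 143, 144, 144, 125, 108, 121, 123, 121, 119]
F [0.91 2.28 3.14] M [ 0.522 -0.114  0.082] sd 0.04 pos [0.5583 0.1573 0.1113] yaw 23.0 t 17.67
now [[296.0, 199.0], [201.0, 171.0]] [128, 134, 141, 143, 144, 144, 134, 116, 121, 122, 120, 119]
```

```bash
sed -i 's/range(6)/range(8)/; s/i<5/i<7/' m.py; python3 -m pendant '[{"dx":0.0002,"dy":-0.0002,"dz":0,"rx":0,"ry":0,"rz":1.5,"hand":0.015},{"dx":0.0,"dy":0,"dz":0,"rx":0,"ry":0,"rz":0,"hand":0.015}]'>o; python3 m.py; python3 prof.py;  python3 -m pendant '[{"dx":0,"dy":-0.0001,"dz":0,"rx":0,"ry":0,"rz":1.5,"hand":0.015},{"dx":0.0,"dy":0,"dz":0,"rx":0,"ry":0,"rz":0,"hand":0.015}]'>o; python3 m.py; python3 prof.py
```

```text
F [-0.21  2.57  2.24] M [ 0.591 -0.007  0.095] sd 0.034 pos [0.5583 0.1573 0.1113] yaw 21.5 t 18.23
now [[295.0, 200.0], [200.0, 174.0]] [128, 132, 141, 143, 144, 144, 136, 120, 121, 122, 120, 119]
F [-0.41  2.3   2.05] M [0.615 0.079 0.095] sd 0.031 pos [0.5583 0.1574 0.1113] yaw 20.0 t 18.8
now [[295.0, 200.0], [200.0, 177.0]] [127, 132, 140, 143, 143, 144, 138, 121, 121, 122, 120, 119]
```

```bash
python3 -m pendant '[{"dx":0,"dy":-0.0001,"dz":0.0001,"rx":0,"ry":0,"rz":1.5,"hand":0.015},{"dx":0.0,"dy":0,"dz":0,"rx":0,"ry":0,"rz":0,"hand":0.015}]'>o; python3 m.py; python3 prof.py;  python3 -m pendant '[{"dx":0,"dy":-0.0001,"dz":0,"rx":0,"ry":0,"rz":1.5,"hand":0.015},{"dx":0.0,"dy":0,"dz":0,"rx":0,"ry":0,"rz":0,"hand":0.015}]'>o; python3 m.py; python3 prof.py
```

```text
F [-0.86  2.44  2.22] M [0.558 0.13  0.113] sd 0.046 pos [0.5584 0.1574 0.1113] yaw 18.5 t 19.37
now [[295.0, 201.0], [200.0, 180.0]] [127, 131, 139, 142, 143, 143, 137, 120, 120, 121, 119, 118]
F [-0.88  2.2   2.53] M [0.515 0.211 0.081] sd 0.013 pos [0.5583 0.1575 0.1113] yaw 17.0 t 19.93
now [[295.0, 202.0], [199.0, 183.0]] [127, 131, 139, 141, 142, 142, 135, 120, 120, 121, 119, 118]
```

The block stopped moving at a yaw of about 21°, so it is against the stop, and the grip is now building. One more 1.5° step should bring it to about 10–18 N.

```bash
python3 -m pendant '[{"dx":0,"dy":-0.0001,"dz":0,"rx":0,"ry":0,"rz":0.8,"hand":0.015}]'>o; python3 -c "
from h import *
print(manip.get_state()['moment'])"; python3 -m pendant '[{"dx":0,"dy":0,"dz":0,"rx":0,"ry":0,"rz":0.7,"hand":0.015}]'>o; python3 -c "
from h import *
print(manip.get_state()['moment'])"; python3 m.py; python3 m.py; python3 prof.py
```

```text
[0.39947349 0.21739769 0.16194243]
[0.46325396 0.26787834 0.12637208]
F [-1.16  1.84  2.61] M [0.439 0.273 0.135] sd 0.03 pos [0.5583 0.1576 0.1113] yaw 15.5 t 20.5
F [-1.63  1.71  2.81] M [0.396 0.302 0.135] sd 0.017 pos [0.5583 0.1576 0.1113] yaw 15.5 t 20.85
now [[295.0, 202.0], [199.0, 186.0]] [127, 130, 138, 140, 141, 142, 135, 119, 118, 120, 118, 117]
```

The torque is now 0.135 N m at standstill, about 0.05–0.06 above free running, and the block is seated about 5.5° past contact, which suggests roughly 14–20 N. I'll stop here, back off within the slot's play, lift out and turn back.

```bash
python3 -m pendant '[{"dx":0,"dy":0.0001,"dz":-0.0003,"rx":0,"ry":0,"rz":-3,"hand":0.015},{"dx":0,"dy":0,"dz":0,"rx":0,"ry":0,"rz":-3,"hand":0.015},{"dx":0,"dy":0,"dz":0,"rx":0,"ry":0,"rz":0,"hand":0.015}]'; python3 m.py; python3 -m pendant '[{"dx":0,"dy":0,"dz":-0.002,"rx":0,"ry":0,"rz":0,"hand":0.015},{"dx":0,"dy":0,"dz":-0.003,"rx":0,"ry":0,"rz":0,"hand":0.015},{"dx":0,"dy":0,"dz":-0.005,"rx":0,"ry":0,"rz":0,"hand":0.015},{"dx":0,"dy":0,"dz":-0.01,"rx":0,"ry":0,"rz":0,"hand":0.015},{"dx":0,"dy":0,"dz":-0.02,"rx":0,"ry":0,"rz":0,"hand":0.015},{"dx":0,"dy":0,"dz":-0.02,"rx":0,"ry":0,"rz":0,"hand":0.015},{"dx":0,"dy":0,"dz":-0.02,"rx":0,"ry":0,"rz":0,"hand":0.015},{"dx":0,"dy":0,"dz":-0.01,"rx":0,"ry":0,"rz":0,"hand":0.015},{"dx":0,"dy":0,"dz":0,"rx":0,"ry":0,"rz":-6,"hand":0.015},{"dx":0,"dy":0,"dz":0,"rx":0,"ry":0,"rz":-6,"hand":0.015},{"dx":0,"dy":0,"dz":0,"rx":0,"ry":0,"rz":-6,"hand":0.015},{"dx":0,"dy":0,"dz":0,"rx":0,"ry":0,"rz":-6,"hand":0.015}]'
python3 -c "
from h import *
plan(.5065,-.34,.2,128.5)"
```

```text
clock: 21.15
position: [0.5586, 0.1571, 0.1113]
ee_rot: [0.0, 0.982, 0.187, 0.0]
contact_force: [-0.2, 0.6, 1.1]
width: 0.0251
gripper_force: 69.0
F [-0.31  0.13  0.15] M [-0.006  0.049  0.028] sd 0.014 pos [0.5585 0.1572 0.1114] yaw 21.5 t 21.5
clock: 22.5
position: [0.5583, 0.1575, 0.2021]
ee_rot: [0.0, 0.921, 0.389, 0.0]
contact_force: [0.0, -0.4, -1.3]
width: 0.0257
gripper_force: 69.0
clk 22.5 pos [0.5583 0.1575 0.2021] yaw 45.8 down [ 4.e-04  1.e-04 -1.e+00] q [0.16 0.3  1.54 0.   1.3  0.93]
tool shift mm [-392.8  309.8    2. ] rz -82.70454806176053 then [-357.1 -350.3    2. ]
```

```bash
sed -i 's/p\[48:60\]/p[24:60]/' prof.py; python3 prof.py; python3 -m pendant '[{"dx":0,"dy":0,"dz":0,"rx":0,"ry":0,"rz":-6.9,"hand":0.015},{"dx":0,"dy":0,"dz":0,"rx":0,"ry":0,"rz":-6.9,"hand":0.015},{"dx":0,"dy":0,"dz":0,"rx":0,"ry":0,"rz":-6.9,"hand":0.015},{"dx":0,"dy":0,"dz":0,"rx":0,"ry":0,"rz":-6.9,"hand":0.015},{"dx":0,"dy":0,"dz":0,"rx":0,"ry":0,"rz":-6.9,"hand":0.015},{"dx":0,"dy":0,"dz":0,"rx":0,"ry":0,"rz":-6.9,"hand":0.015},{"dx":0,"dy":0,"dz":0,"rx":0,"ry":0,"rz":-6.9,"hand":0.015},{"dx":0,"dy":0,"dz":0,"rx":0,"ry":0,"rz":-6.9,"hand":0.015},{"dx":0,"dy":0,"dz":0,"rx":0,"ry":0,"rz":-6.9,"hand":0.015},{"dx":0,"dy":0,"dz":0,"rx":0,"ry":0,"rz":-6.9,"hand":0.015},{"dx":0,"dy":0,"dz":0,"rx":0,"ry":0,"rz":-6.9,"hand":0.015},{"dx":0,"dy":0,"dz":0,"rx":0,"ry":0,"rz":-6.8,"hand":0.015}]' >o; python3 -m pendant '[{"dx":-0.015,"dy":-0.015,"dz":0,"rx":0,"ry":0,"rz":0,"hand":0.015},{"dx":-0.025,"dy":-0.024,"dz":0,"rx":0,"ry":0,"rz":0,"hand":0.015},{"dx":-0.029,"dy":-0.0285,"dz":0,"rx":0,"ry":0,"rz":0,"hand":0.015},{"dx":-0.029,"dy":-0.0285,"dz":0,"rx":0,"ry":0,"rz":0,"hand":0.015},{"dx":-0.029,"dy":-0.0285,"dz":0,"rx":0,"ry":0,"rz":0,"hand":0.015},{"dx":-0.029,"dy":-0.0285,"dz":0,"rx":0,"ry":0,"rz":0,"hand":0.015},{"dx":-0.029,"dy":-0.0285,"dz":0,"rx":0,"ry":0,"rz":0,"hand":0.015},{"dx":-0.029,"dy":-0.0285,"dz":0,"rx":0,"ry":0,"rz":0,"hand":0.015},{"dx":-0.029,"dy":-0.0285,"dz":0,"rx":0,"ry":0,"rz":0,"hand":0.015},{"dx":-0.029,"dy":-0.0285,"dz":0,"rx":0,"ry":0,"rz":0,"hand":0.015},{"dx":-0.029,"dy":-0.0285,"dz":0,"rx":0,"ry":0,"rz":0,"hand":0.015},{"dx":-0.029,"dy":-0.028,"dz":0,"rx":0,"ry":0,"rz":0,"hand":0.015}]' >o; python3 -m pendant '[{"dx":-0.015,"dy":-0.015,"dz":0,"rx":0,"ry":0,"rz":0,"hand":0.015},{"dx":-0.005,"dy":-0.005,"dz":0,"rx":0,"ry":0,"rz":0,"hand":0.015},{"dx":0,"dy":0,"dz":0,"rx":0,"ry":0,"rz":0,"hand":0.015},{"dx":0,"dy":0,"dz":0,"rx":0,"ry":0,"rz":0,"hand":0.015}]'
python3 - <<'E'
from h import *
import pickle
plan(.5065,-.34,.1958,128.5)
w=wcam(); g=cv2.cvtColor(w["frame"],cv2.COLOR_RGB2GRAY); o=cv2.cvtColor(pickle.load(open("lift.pkl","rb"))[1]["frame"],cv2.COLOR_RGB2GRAY)
T=o[207:240,300:345]; m=cv2.matchTemplate(g[195:255,285:360],T,cv2.TM_CCOEFF_NORMED); _,v,_,l=cv2.minMaxLoc(m); print("tip match shift px",v,l[0]+285-300,l[1]+195-207)
E
```

```text
now [[306.0, 166.0], [250.0, 119.0]] [96, 96, 96, 96, 95, 93, 101, 112, 116, 116, 116, 115, 116, 118, 118, 117, 128, 140, 142, 141, 141, 138, 130, 127, 127, 131, 137, 140, 140, 140, 130, 118, 117, 119, 117, 116]
clock: 24.88
position: [0.5048, -0.3291, 0.2014]
ee_rot: [-0.001, 0.437, 0.899, 0.001]
contact_force: [-0.4, 0.6, -1.4]
width: 0.0252
gripper_force: 69.0
clk 24.88 pos [ 0.5048 -0.3291  0.2014] yaw 128.11 down [-3.0e-04  1.7e-03 -1.0e+00] q [-0.69  0.34  1.49  0.    1.31 -1.36]
tool shift mm [-9.7 -5.4  5.6] rz -0.38775842971085694 then [-9.6 -5.4  5.6]
tip match shift px 0.9986159205436707 0 0
```

The driver hasn't shifted in the grip, and the block stays against the stop. I'll align over the hole and lower.

```bash
python3 -m pendant '[{"dx":-0.0097,"dy":-0.0054,"dz":0.005,"rx":0,"ry":0,"rz":-0.4,"hand":0.015},{"dx":0,"dy":0,"dz":0,"rx":0,"ry":0,"rz":0,"hand":0.015},{"dx":0,"dy":0,"dz":0,"rx":0,"ry":0,"rz":0,"hand":0.015},{"dx":0,"dy":0,"dz":0,"rx":0,"ry":0,"rz":0,"hand":0.015}]'; python3 -c "
from h import *
plan(.5065,-.34,.0759,128.5)"
```

```text
clock: 25.27
position: [0.5069, -0.3402, 0.1964]
ee_rot: [-0.0, 0.433, 0.901, 0.0]
contact_force: [-0.0, 0.0, -1.7]
width: 0.0256
gripper_force: 69.0
clk 25.27 pos [ 0.5069 -0.3402  0.1964] yaw 128.64 down [-2.e-04  6.e-04 -1.e+00] q [-0.71  0.35  1.48  0.    1.31 -1.38]
tool shift mm [  0.3  -0.2 120.5] rz 0.1385191658935696 then [  0.3  -0.2 120.5]
```

```bash
python3 -m pendant '[{"dx":0,"dy":0,"dz":0.02,"rx":0,"ry":0,"rz":0,"hand":0.015},{"dx":0,"dy":0,"dz":0.02,"rx":0,"ry":0,"rz":0,"hand":0.015},{"dx":0,"dy":0,"dz":0.015,"rx":0,"ry":0,"rz":0,"hand":0.015},{"dx":0,"dy":0,"dz":0.006,"rx":0,"ry":0,"rz":0,"hand":0.015},{"dx":0,"dy":0,"dz":0.006,"rx":0,"ry":0,"rz":0,"hand":0.015},{"dx":0,"dy":0,"dz":0.006,"rx":0,"ry":0,"rz":0,"hand":0.015},{"dx":0,"dy":0,"dz":0,"rx":0,"ry":0,"rz":0,"hand":0.015}]'; python3 -m pendant '[{"dx":0,"dy":0,"dz":0.01,"rx":0,"ry":0,"rz":0,"hand":0.015},{"dx":0,"dy":0,"dz":0.01,"rx":0,"ry":0,"rz":0,"hand":0.015},{"dx":0,"dy":0,"dz":0.01,"rx":0,"ry":0,"rz":0,"hand":0.015},{"dx":0,"dy":0,"dz":0.01,"rx":0,"ry":0,"rz":0,"hand":0.015},{"dx":0,"dy":0,"dz":0.005,"rx":0,"ry":0,"rz":0,"hand":0.015},{"dx":0,"dy":0,"dz":0.001,"rx":0,"ry":0,"rz":0,"hand":0.015},{"dx":0,"dy":0,"dz":0,"rx":0,"ry":0,"rz":0,"hand":0.015},{"dx":0,"dy":0,"dz":0,"rx":0,"ry":0,"rz":0,"hand":0.015}]'
```

```text
clock: 25.85
position: [0.5066, -0.3406, 0.123]
ee_rot: [-0.0, 0.434, 0.901, 0.0]
contact_force: [0.7, 0.2, -1.7]
width: 0.0249
gripper_force: 69.0
clock: 26.52
position: [0.5068, -0.3411, 0.0777]
ee_rot: [0.0, 0.434, 0.901, -0.0]
contact_force: [-0.1, 0.4, -0.6]
width: 0.0253
gripper_force: 69.4
```

```bash
python3 -m pendant '[{"dx":0,"dy":0,"dz":0.0008,"rx":0,"ry":0,"rz":0,"hand":0.015},{"dx":0,"dy":0,"dz":0.0006,"rx":0,"ry":0,"rz":0,"hand":0.015},{"dx":0,"dy":0,"dz":0,"rx":0,"ry":0,"rz":0,"hand":0.015}]'; python3 -m pendant '[{"dx":0,"dy":0,"dz":0.0003,"rx":0,"ry":0,"rz":0,"hand":0.015},{"dx":0,"dy":0,"dz":0,"rx":0,"ry":0,"rz":0,"hand":0.015}]'
```

```text
clock: 26.77
position: [0.5068, -0.341, 0.0764]
ee_rot: [0.0, 0.434, 0.901, -0.0]
contact_force: [0.2, -0.8, -1.5]
width: 0.0255
gripper_force: 69.4
clock: 26.93
position: [0.5067, -0.3409, 0.076]
ee_rot: [0.0, 0.434, 0.901, 0.0]
contact_force: [-0.4, -0.4, -2.3]
width: 0.0253
gripper_force: 69.4
```

```bash
python3 -m pendant '[{"dx":0,"dy":0,"dz":0.0004,"rx":0,"ry":0,"rz":0,"hand":0.015},{"dx":0,"dy":0,"dz":0,"rx":0,"ry":0,"rz":0,"hand":0.015}]'; python3 -m pendant '[{"dx":0,"dy":0,"dz":0.0003,"rx":0,"ry":0,"rz":0,"hand":0.015},{"dx":0,"dy":0,"dz":0,"rx":0,"ry":0,"rz":0,"hand":0.015}]'
```

```text
clock: 27.1
position: [0.5067, -0.3409, 0.0759]
ee_rot: [0.0, 0.434, 0.901, -0.0]
contact_force: [-1.2, 0.6, 1.9]
width: 0.0256
gripper_force: 69.6
clock: 27.27
position: [0.5067, -0.341, 0.0759]
ee_rot: [0.0, 0.434, 0.901, -0.0]
contact_force: [-2.4, 1.2, 5.7]
width: 0.0256
gripper_force: 69.7
```

The driver's shoulder rests on the stand. I'll release gently, then retreat upward.

```bash
python3 -m pendant '[{"dx":0,"dy":0,"dz":-0.0004,"rx":0,"ry":0,"rz":0,"hand":0.015},{"dx":0,"dy":0,"dz":0,"rx":0,"ry":0,"rz":0,"hand":0.035},{"dx":0,"dy":0,"dz":0,"rx":0,"ry":0,"rz":0,"hand":0.05},{"dx":0,"dy":0,"dz":0,"rx":0,"ry":0,"rz":0,"hand":0.085},{"dx":0,"dy":0,"dz":0,"rx":0,"ry":0,"rz":0,"hand":0.085},{"dx":0,"dy":0,"dz":0,"rx":0,"ry":0,"rz":0,"hand":0.085},{"dx":0,"dy":0,"dz":0,"rx":0,"ry":0,"rz":0,"hand":0.085},{"dx":0,"dy":0,"dz":0,"rx":0,"ry":0,"rz":0,"hand":0.085}]'; python3 -m pendant '[{"dx":0,"dy":0,"dz":-0.01,"rx":0,"ry":0,"rz":0,"hand":0.085},{"dx":0,"dy":0,"dz":-0.02,"rx":0,"ry":0,"rz":0,"hand":0.085},{"dx":0,"dy":0,"dz":-0.03,"rx":0,"ry":0,"rz":0,"hand":0.085},{"dx":0,"dy":0,"dz":-0.03,"rx":0,"ry":0,"rz":0,"hand":0.085},{"dx":0,"dy":0,"dz":-0.03,"rx":0,"ry":0,"rz":0,"hand":0.085},{"dx":0,"dy":0,"dz":-0.03,"rx":0,"ry":0,"rz":0,"hand":0.085},{"dx":0,"dy":0,"dz":-0.025,"rx":0,"ry":0,"rz":0,"hand":0.085},{"dx":0,"dy":0,"dz":0,"rx":0,"ry":0,"rz":0,"hand":0.085},{"dx":0,"dy":0,"dz":0,"rx":0,"ry":0,"rz":0,"hand":0.085}]'
python3 - <<'E'
from h import *
import pickle
s=manip.get_image("side"); o=pickle.load(open("side0.pkl","rb")); g=lambda d:cv2.cvtColor(d["frame"],cv2.COLOR_RGB2GRAY)
print("side driver diff",np.abs(g(s)[255:300,315:350].astype(int)-g(o)[255:300,315:350]).mean())
m=cv2.matchTemplate(g(s)[240:325,300:370],g(o)[258:300,318:348],cv2.TM_CCOEFF_NORMED); _,v,_,l=cv2.minMaxLoc(m); print(v,l[0]+300-318,l[1]+240-258)
# fixture in top image now unobstructed
t=manip.get_image("top"); a=pickle.load(open("top0.pkl","rb"))
for v in (183,188): print(g(a)[v,210:236].tolist(),"\n",g(t)[v,210:236].tolist())
E
```

```text
clock: 27.93
position: [0.5067, -0.3409, 0.0755]
ee_rot: [-0.0, 0.434, 0.901, 0.0]
contact_force: [0.7, -0.2, 1.1]
width: 0.0853
gripper_force: 0.0
clock: 28.68
position: [0.5074, -0.3415, 0.2533]
ee_rot: [0.002, 0.434, 0.901, -0.001]
contact_force: [0.5, -0.0, -0.5]
width: 0.0851
gripper_force: 0.0
side driver diff 7.746666666666667
0.9907053112983704 0 0
[57, 60, 76, 105, 108, 108, 106, 107, 105, 77, 110, 126, 125, 119, 127, 120, 89, 96, 105, 107, 100, 69, 65, 70, 69, 70] 
 [52, 54, 70, 99, 99, 101, 98, 99, 105, 112, 118, 118, 111, 120, 119, 110, 101, 101, 99, 100, 64, 61, 65, 63, 65, 65]
[57, 63, 85, 103, 84, 73, 82, 105, 101, 75, 124, 130, 130, 132, 131, 123, 87, 110, 109, 106, 96, 56, 60, 66, 65, 66] 
 [54, 58, 80, 95, 78, 67, 78, 97, 101, 113, 122, 121, 122, 125, 116, 83, 98, 100, 96, 82, 55, 58, 62, 60, 63, 60]
```

The driver is back at its original pixel position, and the top view shows no gap between jaw, block and stop.

```bash
python3 -c "
from rig import manip
print(manip.sign_off())"
```

```text
the job is handed in; nothing more can be done
None
```

The job is handed in at about 29 s: the block is clamped against the end stop at an estimated 10–20 N (inferred from screw torque and turn angle, not measured directly), and the driver is back upright in its stand and released.

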